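# Park-lock the rotation stage for a sample change

## Task

Park the rotation stage for a sample change: turn its table by the black handle post until the yellow line on the table meets the yellow line on the lock bracket, press the brass lock plunger fully home against its spring and, while keeping it down, slide the red keeper all the way across so that it traps the plunger, then let go. The lock is delicate: never push the plunger or the keeper with more than about 25 N. Do not touch the sample tower in the middle of the table, and leave everything else where it lies.

Things in the scene. Friction and masses are not known exactly. Their poses are not given: they have to be found in the camera images.
- stage: Rotation stage on a 300 x 320 x 10 base plate, fixed; place and yaw vary. Origin: on the turning axis, on the work surface; z up. 'Stage' offsets are in this frame in mm. Turning table: steel disc radius 86, top z 70, on an index ring radius 122, top z 46; sample tower on its axis, radius 26, up to z 141. Grey lock bracket: x -35 to 35, y -162 to -89, top z 70, in a foot x -44 to 44; upright plunger, axis (0, -112).
- handle (a point): Middle of the black upright handle post on the turning table: diameter 16 mm, free from z 74 to z 108 (this point at z 91), 64 mm from the turning axis; at index it stands at stage (-64, 0), and it goes round with the table.
- turntable (a joint): Angle of the turning table from index in rad, positive counter-clockwise from above. 0: the two yellow lines meet and the notch in the ring is under the plunger's pin. Turns by hand against light friction (about 2 N at the handle), stays where it is left. It starts 0.2 to 0.6 from index.
- lock_axis (a point): Nominal middle of the brass plunger cap's flat top, plunger up (nominal z 102); cap diameter 26, 6 thick. True in plan, but the whole lock unit (bracket, plunger, keeper, stops) is clamped by hand up to 7 mm higher or lower than nominal: feel for it. Spring: 5 N at the start, 13 N when home on the hard stop, 20 mm down; it springs back up unless trapped.
- pin_hole (a point): Notch in the index ring at index, under the plunger (stage (0, -112), z 46). Within 0.02 rad of index the pin's round nose finds it; further off the pin lands on the ring 0.5 to 14.5 mm down. The keeper passes only with the plunger within 1.5 mm of home; trapped, it rests 18.5 mm down. Plunger travel (lock_plunger in the rules: 0 up, 0.020 home) is not read out.
- lock_keeper (a joint): How far the red keeper has slid to stage -x, m: 0 open, 0.012 across on its stop; friction 2 N, stays put; blocked unless the plunger is home. Its upright thumb tab (26 wide in y, 7 thick in x, z 74 to 94) faces the cap 15.5 mm from the plunger axis when open, so a fingertip holding the cap down can slide across it and push the tab along.
- spare_mount: Spare brass sample mount, radius 12, 30 mm high, loose on the base plate; origin at its foot. Leave.
- hex_key: Hex key, 65 mm, lying loose on the base plate. Leave.
- driver: Screwdriver, 170 mm, lying on the table. Leave.
- jar_a: Amber jar, radius 22, 50 mm high. Leave.
- jar_b: Amber jar, radius 22, 50 mm high. Leave.
- caliper: Caliper, 160 mm, lying on the table. Leave.

How it is judged (in metres and radians):
On the way, in this order (a step that is already met when the one before it is completed fails the run):
1. the table is turned to its index position (value of joint turntable between -0.04 and 0.04 rad), for 0.2 s.
2. the plunger is pressed home into the notch (value of joint lock_plunger above 0.0185 m), for 0.1 s.
3. the keeper is slid across with the plunger held home (value of joint lock_keeper above 0.0105 m and value of joint lock_plunger above 0.017 m), for 0.1 s.
At the end, for the whole second after the job is handed in: The table is within 0.03 rad of index, the plunger is trapped at least 17 mm down by the keeper, and the keeper is within 1.5 mm of its stop (12 mm across) (all of step 3 and value of joint turntable between -0.03 and 0.03 rad); the robot touches nothing.
It fails at once if the plunger is pushed with more than 35 N (contact force between any of the fingers, the arm and lock_plunger above 35 N).
It fails at once if the keeper is pushed with more than 35 N (contact force between any of the fingers, the arm and lock_keeper above 35 N).
It fails at once if the sample tower is touched (contact force between any of the fingers, the arm and turntable_c0 above 1 N or contact force between any of the fingers, the arm and turntable_c1 above 1 N or contact force between any of the fingers, the arm and turntable_c2 above 1 N).
It fails at once if a bystander is moved by more than 15 mm (distance of any of spare_mount, hex_key, driver, jar_a, jar_b, caliper from where it was at the start of the episode above 0.015 m).
It also fails if it takes over 62 s, if anything falls off the work surface, if the arm or the gripper's body presses on something with over 40 N, if the wrist force passes 120 N, or if a joint passes its speed limit or range.

## Robot

A 6-joint arm with a two-finger parallel gripper is mounted at the origin on the work surface. World frame = base frame: x ahead of the robot, y to its left, z up, the work surface at z = 0. Lengths are in mm, angles in rad, forces in N, time in s.
With the tool pointing down it reaches from about 300 to 775 mm from the base axis. Payload 14.6 kg.
Tool frame: the origin (TCP) lies at the very end of the fingers, on their centre line; the grasp point (between the pads) lies behind it (ctrl.hold_point_z is the z of the grasp point in the tool frame, in mm); z points along the fingers, y is the direction in which the jaws open and shut (so a half turn about z gives the same grasp; the last joint's range is limited). The gripper opens to 85 mm and grips with 20 to 120 N. Pads are 22 mm wide; open, the fingers measure 114 mm over their backs; the gripper's body (76 mm by 85 mm) begins 54 mm behind the grasp point. The pads swing forward as they close: fully open they stand 13 mm farther back than shut.
Start: joints at [1.072, 0.3, 1.521, -0, 1.321, -0.067], TCP at [230.175, 499.509, 209.481] pointing down, gripper open.
Joint ranges: [-3.03, 3.03], [-0.79, 2.21], [0.23, 2.52], [-1.04, 4.18], [0, 3.07], [-2.55, 2.55]. Speed limits (rad/s): [2.22, 2.22, 2.57, 3.14, 3.14, 3.14].

## Interface

Orientations are given as a rotation vector (axis times angle).
In Python, from rig import ctrl, cams gives the robot as it stands.
- The arm moves only by the tool play_rows, never from a script. Its argument "increments" is a list of rows, each an object with "dp": the shift along the tool's x, y, z in cm, a list of three; "roll": the turn about the tool's z in rad; "hand": the closure in counts, from 0 (fully open) to 255 (shut). A call has 1 to 10 rows; each row shifts and turns the commanded pose from where the row before left it, along the tool's axes as they then stand; what a row does not reach is not made up. A row lasts 1/12 s, in which the tool goes at most 41.7 mm and 7.16 degrees, less where a joint would pass 70% of its speed; a pose out of reach is approached as far as the arm can. A call is refused whole if a number of a shift passes 4.17 or a number of a turn 0.125, either way. A call with a gripper value outside its range is refused whole. The fingers move at their own pace and stop on an object; the grip force is fixed at half the most. Time passes only in rows, so rows that do not move let the fingers close. It gives the time, the measured TCP pose, the force and the opening at its end, in the units of the state.
- ctrl.observe(): the state, without advancing time (a new reading comes with each control period).
- cams.snapshot(name): name is "side" or "top"; returns a dict with "image" (480x640x3 uint8, red, green, blue), "fx", "fy", "cx", "cy" (pixels), "xyz" and "orientation" of the camera in the world. Camera axes: x right, y down, z forward; pixel columns grow to the right and rows downward; lengths in mm; the calibration is good to about 2 mm. A picture is of the moment at which its call begins. There is no depth.
- ctrl.hand_in(): hands the job in, once; it reports no verdict.
The state is a dict: "clock": time; "joints": joint angles; "qvel": joint speeds; "tau": joint torques, N m; "eef_pos": TCP position; "tool_rot": TCP orientation; "ft_force": force on the tool from outside, world axes, zero at the start; "wrist_torque": the same for the moment, N m; "gripper_width": finger opening in mm.
Only numpy, scipy, OpenCV 4.12 (cv2) and the standard library are available. Lean on these libraries where they do the work, as an engineer would, in place of code of your own. Each camera call takes 0.05 s, during which the arm holds its last target.

## Working session

There is one attempt and no reset: what is moved stays moved. The work goes in short steps, Python scripts to look and compute and a tool call to move; the robot and the scene stay as the last step left them, time stands still between calls to the robot, and variables do not carry over. Pictures are saved under pics/ and viewed, and the job is handed in when it is done.

Besides the shell and the picture viewer there is one more tool, called as a command line: name --argument value ..., lists and objects as JSON in quotes. play_rows: Moves the arm, as the interface text tells. Its arguments: {"type":"object","properties":{"increments":{"type":"array","items":{"type":"object","properties":{"dp":{"type":"array","items":{"type":"number"}},"roll":{"type":"number"},"hand":{"type":"number"}}}}},"required":["increments"]}

```bash
ls; mkdir -p pics; python3 - <<'E'
from rig import ctrl,cams
import cv2,pickle
s=ctrl.observe();print(s, ctrl.hold_point_z)
for n in("top","side"):
    d=cams.snapshot(n);cv2.imwrite(f"pics/{n}0.png",d["image"][:,:,::-1]);pickle.dump(d,open(f"{n}0.pkl","wb"))
    print({k:v for k,v in d.items() if k!="image"})
E
```

```text
pics
{'clock': 0.0, 'joints': array([ 1.07243874e+00,  3.00468543e-01,  1.52161237e+00,  3.30520819e-06,
        1.32071999e+00, -6.65681640e-02]), 'qvel': array([ 8.41310981e-05, -1.03124951e-04,  1.02271587e-03, -6.17983466e-04,
       -2.06130072e-04, -2.30674462e-04]), 'tau': array([ 6.35110227e-04, -5.43518794e+01, -3.61779857e+01, -1.01326057e-04,
        4.18635682e-03,  2.68296327e-05]), 'eef_pos': array([230.02655989, 499.28289988, 208.90950389]), 'tool_rot': array([-6.72924886e-01, -3.06832821e+00,  1.82110613e-03]), 'ft_force': array([-0.13116044,  0.05487542,  0.01670993]), 'wrist_torque': array([-0.03257533, -0.0146261 , -0.01115562]), 'gripper_width': 85.16516282006545} -18.700000000000003
{'fx': 442.12659035637023, 'fy': 442.12659035637023, 'cx': 319.08030158901227, 'cy': 241.06219111256254, 'xyz': array([ 531.30249299,  -23.69220445, 1057.07864711]), 'orientation': array([-2.17454703,  2.20138554, -0.0691568 ])}
{'fx': 510.3693623523094, 'fy': 510.3693623523094, 'cx': 314.30070632139456, 'cy': 245.27943298887732, 'xyz': array([ 576.13313912, -698.6367681 ,  915.22866733]), 'orientation': array([-2.4346568 ,  0.00950635, -0.02950426])}
```

View pics/top0.png

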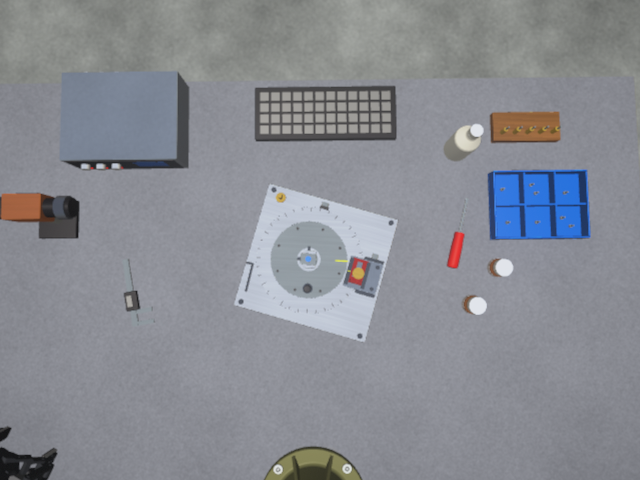

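View pics/side0.png

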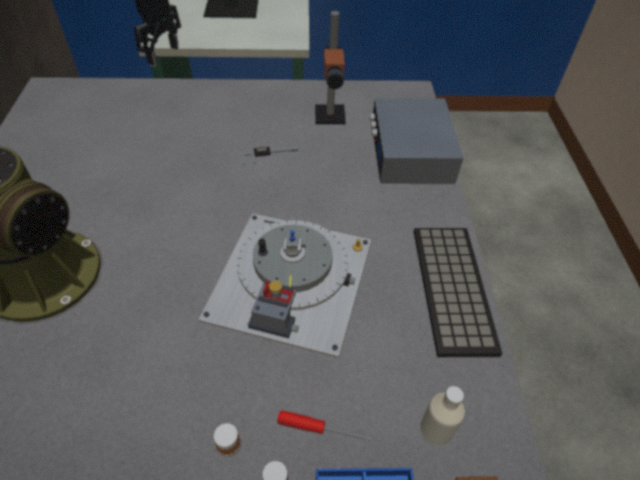

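The top view shows the stage centred near (309,259), the plunger cap near (358,273), the handle near (307,288) and the table's yellow line near (341,261). The side view shows the cap near (276,287) and the handle near (262,245). Next I'll zoom in and compute positions.

```bash
cat > h.py <<'E'
import numpy as np,cv2,pickle
from scipy.spatial.transform import Rotation as R
def ray(d,u,v):
    r=R.from_rotvec(d["orientation"]).as_matrix()@np.array([(u-d["cx"])/d["fx"],(v-d["cy"])/d["fy"],1.])
    return np.array(d["xyz"]),r
def onz(d,u,v,z):
    o,r=ray(d,u,v);return o+r*(z-o[2])/r[2]
def proj(d,p):
    q=R.from_rotvec(d["orientation"]).as_matrix().T@(np.asarray(p,float)-d["xyz"])
    return np.array([d["fx"]*q[0]/q[2]+d["cx"],d["fy"]*q[1]/q[2]+d["cy"]])
def tri(d1,a,d2,b):
    o1,r1=ray(d1,*a);o2,r2=ray(d2,*b);r1/=np.linalg.norm(r1);r2/=np.linalg.norm(r2)
    t=np.linalg.lstsq(np.stack([r1,-r2],1),o2-o1,rcond=None)[0]
    p,q=o1+t[0]*r1,o2+t[1]*r2
    return (p+q)/2,np.linalg.norm(p-q)
def mask(img,name):
    h=cv2.cvtColor(img,cv2.COLOR_RGB2HSV);H,S,V=[h[...,i].astype(int) for i in range(3)]
    if name=="yellow": return ((H>24)&(H<36)&(S>120)&(V>120))
    if name=="brass": return ((H>12)&(H<=25)&(S>120)&(V>120))
    if name=="red": return (((H<8)|(H>172))&(S>120)&(V>60))
    if name=="black": return ((V<45))
def blobs(m,minA=4):
    n,l,st,c=cv2.connectedComponentsWithStats(m.astype(np.uint8))
    return [(c[i].round(1).tolist(),st[i].tolist()) for i in range(1,n) if st[i,4]>=minA]
E
python3 - <<'E'
from h import *
for n,b in(("top",(225,175,180,175)),("side",(195,200,185,165))):
    d=pickle.load(open(n+"0.pkl","rb"));x,y,w,h=b
    im=d["image"][y:y+h,x:x+w]
    cv2.imwrite(f"pics/{n}0z.png",cv2.resize(im[:,:,::-1],None,fx=3.4,fy=3.4,interpolation=cv2.INTER_CUBIC)[:600])
    for c in("yellow","brass","red","black"):
        m=mask(d["image"],c);k=np.zeros_like(m);k[y:y+h,x:x+w]=1
        print(n,c,blobs(m&k))
E
```

```text
top yellow [([337.5, 260.0], [336, 260, 4, 1, 4]), ([344.0, 261.0], [342, 261, 5, 1, 5])]
top brass [([280.4, 197.2], [276, 193, 9, 9, 58]), ([357.7, 273.1], [352, 268, 12, 11, 107])]
top red [([357.0, 270.9], [349, 258, 19, 27, 163])]
top black []
side yellow []
side brass [([357.3, 247.2], [354, 245, 8, 5, 32]), ([274.8, 285.7], [269, 281, 13, 10, 96])]
side red [([277.2, 293.4], [264, 281, 29, 22, 190])]
side black [([261.9, 246.7], [260, 240, 6, 13, 58]), ([346.1, 282.1], [345, 281, 3, 3, 8])]
```

View pics/top0z.png

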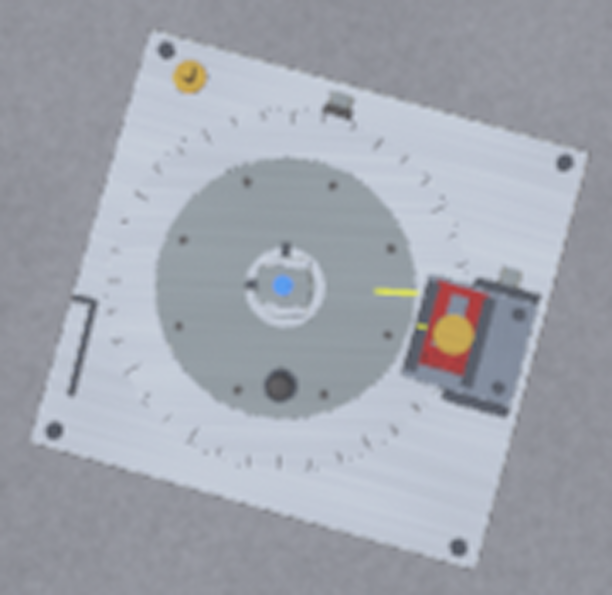

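View pics/side0z.png

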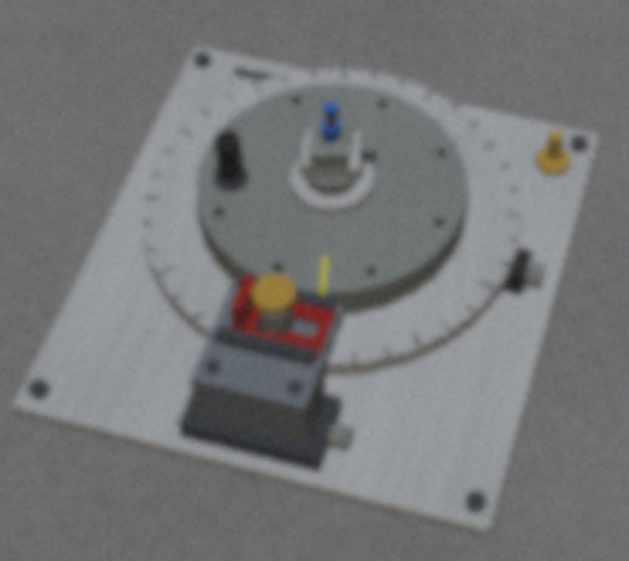

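```bash
python3 - <<'E'
from h import *
for n,b in(("top",(225,175,180,175)),("side",(195,200,185,165))):
    d=pickle.load(open(n+"0.pkl","rb"));x,y,w,h=b
    im=d["image"];hsv=cv2.cvtColor(im,cv2.COLOR_RGB2HSV)
    for q in [(309,235),(309,265),(265,300),(240,340),(357,300)] if n=="top" else [(300,265),(250,300),(210,220),(330,320)]:
        print(n,q,im[q[1],q[0]])
    print("grid")
    m=np.zeros(im.shape[:2],np.uint8);g=cv2.GaussianBlur(im,(3,3),0).astype(int)
    m[y:y+h,x:x+w]=((g.sum(2)>(530 if n=="top" else 430)))[y:y+h,x:x+w]
    cs,_=cv2.findContours(m,cv2.RETR_EXTERNAL,cv2.CHAIN_APPROX_NONE)
    c=max(cs,key=cv2.contourArea)
    hull=cv2.convexHull(c)[:,0].astype(float)
    P=np.array([onz(d,u,v,10)[:2] for u,v in hull],np.float32)
    print(n,cv2.minAreaRect(P),cv2.boxPoints(cv2.minAreaRect(P)).tolist())
E
```

```text
top (309, 235) [147 156 162]
top (309, 265) [170 177 188]
top (265, 300) [191 198 212]
top (240, 340) [145 147 155]
top (357, 300) [192 200 213]
grid
top ((550.2010498046875, -14.595062255859375), (320.056396484375, 299.4623107910156), 73.51666259765625) [[361.2176513671875, -125.56227111816406], [648.3727416992188, -210.53065490722656], [739.1844482421875, 96.37214660644531], [452.02935791015625, 181.3405303955078]]
side (300, 265) [112 117 116]
side (250, 300) [148 150 155]
side (210, 220) [111 111 113]
side (330, 320) [151 155 158]
grid
side ((608.2251586914062, -28.218231201171875), (325.5842590332031, 177.56051635742188), 74.16708374023438) [[478.3980407714844, -160.61207580566406], [649.22216796875, -209.0564422607422], [738.05224609375, 104.17561340332031], [567.2281494140625, 152.61997985839844]]
```

```bash
python3 - <<'E'
from h import *
from scipy.optimize import least_squares
d=pickle.load(open("top0.pkl","rb"));im=d["image"];s=im.astype(int).sum(2)
e=pickle.load(open("side0.pkl","rb"))
yaw=np.deg2rad(73.52-90);ex=np.array([np.cos(yaw),np.sin(yaw)]);ey=np.array([-ex[1],ex[0]])
# radial edge scan on z=70
c0=onz(d,309,259,70)[:2];pts=[]
for a in np.linspace(0,2*np.pi,120,endpoint=False):
    rr=np.arange(70,100,.5)
    val=np.array([cv2.getRectSubPix(s.astype(np.float32),(1,1),tuple(map(float,proj(d,[*(c0+r*np.array([np.cos(a),np.sin(a)])),70]))))[0,0] for r in rr])
    g=np.convolve(val,np.r_[np.ones(8),-np.ones(8)],"valid");i=g.argmax()
    if g[i]>400: pts.append(c0+(rr[i+8]-.25)*np.array([np.cos(a),np.sin(a)]))
pts=np.array(pts)
f=least_squares(lambda p:np.hypot(*(pts-p[:2]).T)-p[2],[*c0,86],loss="soft_l1")
print("disc",len(pts),f.x)
C=f.x[:2];pc=np.array([550.2,-14.6]);print("plate centre in stage",(pc-C)@ex,(pc-C)@ey)
def st(p):p=np.asarray(p)[:2]-C;return np.round([p@ex,p@ey],1)
cap,err=tri(d,(357.7,273.1),e,(274.8,285.7));print("cap tri",cap,err,st(cap))
for z in(95,102,109):print(z,onz(d,357.7,273.1,z),st(onz(d,357.7,273.1,z)),st(onz(e,274.8,285.7,z)))
# handle
m=(s<200);print([b for b in blobs(m) if 290<b[0][0]<320 and 270<b[0][1]<300])
g=cv2.cvtColor(im,cv2.COLOR_RGB2GRAY);print(g[280:297,298:318])
b=cv2.inRange(im,(0,60,150),(130,180,255));print(blobs(b)[:9])
y=blobs(cv2.inRange(cv2.cvtColor(im,cv2.COLOR_RGB2HSV),(24,60,100),(36,255,255)));print(y)
E
```

```text
disc 117 [555.26554158   1.47389863  85.41236748]
plate centre in stage -0.2975893483252978 -16.85055990469359
cap tri [ 522.6011678  -105.53019234   98.03690234] 0.331376901543056 [  -1.  -111.9]
95 [ 522.7394248  -105.77751831   95.        ] [  -0.8 -112.1] [  -1.9 -109.9]
102 [ 522.80172894 -105.18027275  102.        ] [  -0.9 -111.5] [-1.000e-01 -1.146e+02]
109 [ 522.86403307 -104.5830272   109.        ] [  -1.  -110.9] [   1.8 -119.4]
[]
[[155 156 156 155 156 156 156 156 155 155 155 156 155 155 155 155 155 155
  155 155]
 [154 155 155 155 155 154 154 155 154 154 154 154 154 154 154 155 154 154
  154 154]
 [156 156 156 155 155 156 154 155 151 145 149 154 154 154 153 154 154 154
  153 153]
 [156 156 155 156 156 156 151 139 128 117 123 135 147 155 154 154 154 154
  154 153]
 [156 156 156 155 155 151 132 102  88  85  85  98 126 147 155 155 155 154
  154 154]
 [156 156 157 156 153 136 103  83  77  76  71  80  99 126 149 155 155 154
  155 154]
 [154 154 154 154 144 114  88  86  88  87  79  72  79 102 134 153 153 154
  153 154]
 [152 152 152 152 135  95  90  98  97  94  91  80  72  90 
[... 564 characters left out ...]
56 156 156 156 156 156 156 156 155 155 155 155
  154 154]
 [158 157 158 158 157 157 157 156 157 157 156 157 155 156 156 156 155 156
  155 155]
 [163 165 158 161 159 157 156 157 156 156 157 156 156 156 157 156 157 156
  160 167]]
[([107.5, 73.8], [107, 73, 2, 3, 4]), ([133.3, 116.7], [70, 72, 106, 86, 3812]), ([153.7, 73.2], [148, 72, 12, 5, 25]), ([173.1, 73.1], [172, 72, 3, 3, 8]), ([167.5, 75.5], [167, 74, 2, 4, 6]), ([150.2, 78.5], [148, 76, 5, 5, 14]), ([163.1, 79.8], [162, 76, 4, 8, 14]), ([152.3, 88.4], [145, 83, 16, 12, 63]), ([92.1, 101.6], [91, 100, 3, 4, 8])]
[([341.0, 260.5], [335, 260, 13, 2, 24]), ([349.0, 270.5], [348, 270, 3, 2, 6]), ([312.5, 463.3], [265, 449, 96, 31, 1186])]
```

```bash
cat >> h.py <<'E'
yaw=np.deg2rad(73.52-90);C=np.array([555.3,1.5]);ex=np.array([np.cos(yaw),np.sin(yaw)]);ey=np.array([-ex[1],ex[0]])
def st(p):p=np.asarray(p)[:2]-C;return np.round([p@ex,p@ey],1)
def wd(s,):return C+s[0]*ex+s[1]*ey
def yang(d):
    m=cv2.inRange(cv2.cvtColor(d["image"],cv2.COLOR_RGB2HSV),(24,60,100),(36,255,255))
    for c,b in blobs(m):
        q=st(onz(d,*c,70));r=np.hypot(*q)
        if r<95: print("yellow",c,b,q,"angle",np.arctan2(q[0],-q[1]), "r",r)
def hang(d,c,z=108):
    q=st(onz(d,*c,z));print("handle",q,np.hypot(*q),"angle",(np.arctan2(-q[1],-q[0])))
E
python3 - <<'E'
from h import *
d=pickle.load(open("top0.pkl","rb"));e=pickle.load(open("side0.pkl","rb"))
yang(d);hang(d,(306.2,288.6))
g=cv2.cvtColor(e["image"],cv2.COLOR_RGB2GRAY);print(g[236:262,254:270])
print(tri(d,(306.2,288.6),e,(262,241.5)))
E
```

```text
yellow [341.0, 260.5] [335, 260, 13, 2, 24] [ 16.5 -70.9] angle 0.22865222319700765 r 72.79464266001997
yellow [349.0, 270.5] [348, 270, 3, 2, 6] [ -0.1 -94. ] angle -0.001063829385910267 r 94.00005319147431
handle [-62.7 -14. ] 64.24398804557514 angle 0.21968194569627228
[[148 152 151 153 151 149 142 132 120 114 112 113 114 109 114 114]
 [149 151 150 150 147 137 128 109 102 103 106 112 114 118 113 115]
 [153 152 151 150 137 120 101  86  80  89  98 105 112 115 115 112]
 [152 150 151 142 122  94  71  59  58  63  83 102 113 116 115 115]
 [151 154 147 130 103  71  42  45  41  47  64  88 105 115 117 114]
 [151 149 143 120  86  55  42  43  46  47  58  81 105 113 116 117]
 [148 145 137 114  80  54  43  43  38  43  47  79 100 113 114 117]
 [150 139 128 105  76  49  38  41  42  39  47  73 101 111 114 115]
 [146 136 121 105  84  54  36  34  33  33  39  65  94 110 114 115]
 [141 126 118 107  86  57  32  27  30  30  38  62  91 108 116 116]
 [137 122 118 110  89  61  35  29  24  29  38  56  83 106 114 112]
 [134 121 116 110  93  59  39  24  26  21  37  58  83 105 111 114]
 [128 117 114 109  94  
[... 299 characters left out ...]
 76 100 110]
 [119 113 111  99  77  60  53  46  46  45  51  56  65  84 100 108]
 [116 116 112 106  88  73  61  58  54  52  54  64  78  95 108 115]
 [113 112 115 110  99  88  77  68  68  65  72  83  93 103 112 110]
 [115 116 115 113 108 103  95  92  90  92  91 103 104 111 113 113]
 [114 114 113 112 111 110 107 105 106 103 108 112 114 114 115 115]
 [115 114 112 111 111 114 114 109 109 112 111 113 115 112 114 113]
 [115 113 110 112 111 110 112 111 111 112 114 113 116 112 111 112]
 [112 112 114 111 105 100 107 111 112 110 113 113 112 114 114 113]
 [111 114 114 107  94  86  95 103 112 112 114 113 111 113 112 114]]
(array([491.33305232,   6.13631276, 102.00994281]), np.float64(0.8269125670708682))
```

```bash
cat >> h.py <<'E'
def tool(s):
    M=R.from_rotvec(s["tool_rot"]).as_matrix();return M
def plan(s,target,ydir):
    M=tool(s);p=s["eef_pos"];dl=np.asarray(target)-p
    v=M.T@np.r_[ydir,0];a=np.arctan2(-v[0],v[1]);a=(a+np.pi/2)%np.pi-np.pi/2
    print("tcp",p.round(1),"st",st(p),"tool x",M[:,0].round(3),"y",M[:,1].round(3),"z",M[:,2].round(3))
    print("roll",a.round(4),"dp cm in current tool axes",(M.T@dl/10).round(3),"after roll",(R.from_rotvec([0,0,-a]).as_matrix()@(M.T@dl)/10).round(3))
    print("j",s["joints"].round(3),"F",s["ft_force"].round(2),"w",round(s["gripper_width"],1),"t",round(s["clock"],2))
E
python3 - <<'E'
from h import *;from rig import ctrl
s=ctrl.observe();t=wd((-62.4,-14.3));print(t)
plan(s,[*t,150],ey)
plan(s,[*t,150],ex)
E
```

```text
[491.40683275   5.48913262]
tcp [230.1 499.3 209. ] st [-453.1  385.1] tool x [-0.908  0.418  0.   ] y [ 0.418  0.908 -0.001] z [-0.001 -0.001 -1.   ]
roll -0.1441 dp cm in current tool axes [-44.403 -33.909   5.928] after roll [-39.072 -39.936   5.928]
j [ 1.072  0.3    1.522  0.     1.321 -0.067] F [ 0.04 -0.13  0.31] w 85.4 t 0.1
tcp [230.1 499.3 209. ] st [-453.1  385.1] tool x [-0.908  0.418  0.   ] y [ 0.418  0.908 -0.001] z [-0.001 -0.001 -1.   ]
roll 1.4267 dp cm in current tool axes [-44.403 -33.909   5.928] after roll [-39.936  39.072   5.928]
j [ 1.072  0.3    1.522  0.     1.321 -0.067] F [ 0.04 -0.13  0.31] w 85.4 t 0.1
```

play_rows --increments '[{"dp": [0, 0, 0], "roll": -0.072, "hand": 100}, {"dp": [0, 0, 0], "roll": -0.072, "hand": 100}, {"dp": [-2.2, -2.2, 0], "roll": 0, "hand": 100}, {"dp": [-2.2, -2.2, 0], "roll": 0, "hand": 100}, {"dp": [-2.2, -2.2, 0], "roll": 0, "hand": 100}, {"dp": [-2.2, -2.2, 0], "roll": 0, "hand": 100}, {"dp": [-2.2, -2.2, 0], "roll": 0, "hand": 100}, {"dp": [-2.2, -2.2, 0], "roll": 0, "hand": 100}, {"dp": [-2.2, -2.2, 0], "roll": 0, "hand": 100}, {"dp": [-2.2, -2.2, 0], "roll": 0, "hand": 100}]'

```text
clock: 0.93
eef_pos: [349.3, 279.3, 209.3]
tool_rot: [-0.45, -3.109, 0.0]
ft_force: [0.1, 0.1, 0.6]
gripper_width: 52.1
```

play_rows --increments '[{"dp": [-2.2, -2.2, 0], "roll": 0, "hand": 100}, {"dp": [-2.2, -2.2, 0], "roll": 0, "hand": 100}, {"dp": [-2.2, -2.2, 0], "roll": 0, "hand": 100}, {"dp": [-2.2, -2.2, 0], "roll": 0, "hand": 100}, {"dp": [-2.2, -2.2, 0], "roll": 0, "hand": 100}, {"dp": [-2.2, -2.2, 0], "roll": 0, "hand": 100}, {"dp": [-2.2, -2.2, 0], "roll": 0, "hand": 100}, {"dp": [-2.2, -2.2, 0], "roll": 0, "hand": 100}, {"dp": [0, 0, 2], "roll": 0, "hand": 100}, {"dp": [0, 0, 2], "roll": 0, "hand": 100}]'

```text
clock: 1.77
eef_pos: [468.6, 60.7, 169.2]
tool_rot: [0.454, 3.107, 0.0]
ft_force: [-0.2, 1.2, -1.8]
gripper_width: 52.0
```

```bash
python3 - <<'E'
from h import *;from rig import ctrl
s=ctrl.observe();t=wd((-62.4,-14.3));plan(s,[*t,150],ey)
E
```

```text
tcp [468.6  60.7 169.2] st [-100.    32.1] tool x [-0.958  0.286 -0.001] y [0.286 0.958 0.   ] z [ 0.001  0.    -1.   ]
roll -0.0028 dp cm in current tool axes [-3.766 -4.633  1.923] after roll [-3.753 -4.643  1.923]
j [ 0.051  0.166  1.784 -0.     1.19  -1.229] F [-0.18  1.17 -1.78] w 52.0 t 1.77
```

play_rows --increments '[{"dp": [-1.3, -1.5, 0], "roll": 0, "hand": 100}, {"dp": [-1.3, -1.6, 0], "roll": 0, "hand": 100}, {"dp": [-1.1, -1.5, 1], "roll": 0, "hand": 100}, {"dp": [0, 0, 1.5], "roll": 0, "hand": 100}, {"dp": [0, 0, 0], "roll": 0, "hand": 100}]'

```text
clock: 2.18
eef_pos: [489.1, 6.8, 141.9]
tool_rot: [-0.452, -3.105, 0.001]
ft_force: [-1.3, 0.1, -0.7]
gripper_width: 51.9
```

```bash
python3 - <<'E'
from h import *;from rig import ctrl,cams
s=ctrl.observe();t=wd((-62.4,-14.3));plan(s,[*t,82],ey)
d=cams.snapshot("side");x,y,w,h=195,130,185,165
im=d["image"][y:y+h,x:x+w]
cv2.imwrite(f"pics/s1.png",cv2.resize(im[:,:,::-1],None,fx=3.4,fy=3.4,interpolation=cv2.INTER_CUBIC))
E
```

```text
tcp [489.1   6.8 141.9] st [-65.  -13.7] tool x [-0.958  0.285  0.004] y [ 0.285  0.958 -0.001] z [-0.004  0.    -1.   ]
roll -0.0016 dp cm in current tool axes [-0.286 -0.054  5.99 ] after roll [-0.286 -0.055  5.99 ]
j [-0.061  0.238  1.766  0.     1.142 -1.343] F [-1.33  0.09 -0.68] w 51.9 t 2.18
```

View pics/s1.png

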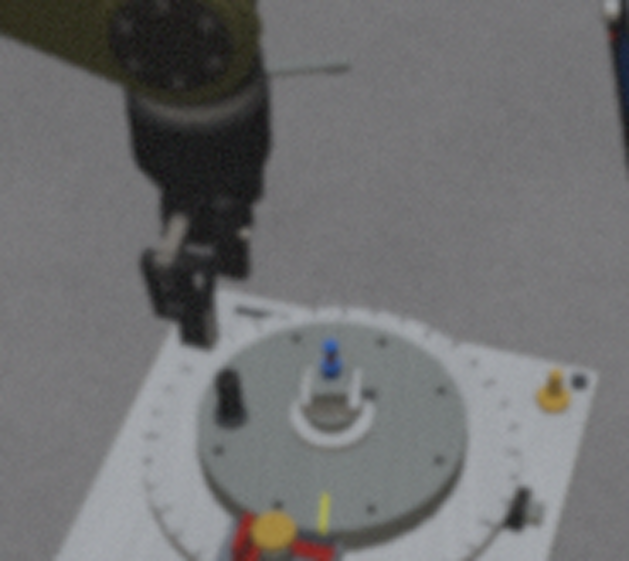

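play_rows --increments '[{"dp": [-0.25, 0, 1.5], "roll": 0, "hand": 100}, {"dp": [0, 0, 1.5], "roll": 0, "hand": 100}, {"dp": [0, 0, 1.5], "roll": 0, "hand": 100}, {"dp": [0, 0, 1.5], "roll": 0, "hand": 100}, {"dp": [0, 0, 0], "roll": 0, "hand": 100}, {"dp": [0, 0, 0], "roll": 0, "hand": 130}, {"dp": [0, 0, 0], "roll": 0, "hand": 140}, {"dp": [0, 0, 0], "roll": 0, "hand": 150}]'

```text
clock: 2.9
eef_pos: [493.2, 6.9, 85.8]
tool_rot: [0.45, 3.107, 0.0]
ft_force: [1.2, -0.8, -0.1]
gripper_width: 35.0
```

```bash
python3 - <<'E'
from h import *;from rig import ctrl,cams
s=ctrl.observe();t=wd((-62.4,-14.3));plan(s,[*t,82],ey)
d=cams.snapshot("side");x,y,w,h=195,130,185,165
im=d["image"][y:y+h,x:x+w]
cv2.imwrite(f"pics/s2.png",cv2.resize(im[:,:,::-1],None,fx=3.4,fy=3.4,interpolation=cv2.INTER_CUBIC))
E
```

```text
tcp [493.2   6.9  85.8] st [-61.1 -12.4] tool x [-0.959  0.284 -0.002] y [0.284 0.959 0.   ] z [ 0.002 -0.    -1.   ]
roll 0.0002 dp cm in current tool axes [ 0.131 -0.186  0.375] after roll [ 0.131 -0.186  0.375]
j [-0.06   0.32   1.809  0.     1.011 -1.344] F [ 1.18 -0.78 -0.05] w 35.0 t 2.9
```

View pics/s2.png

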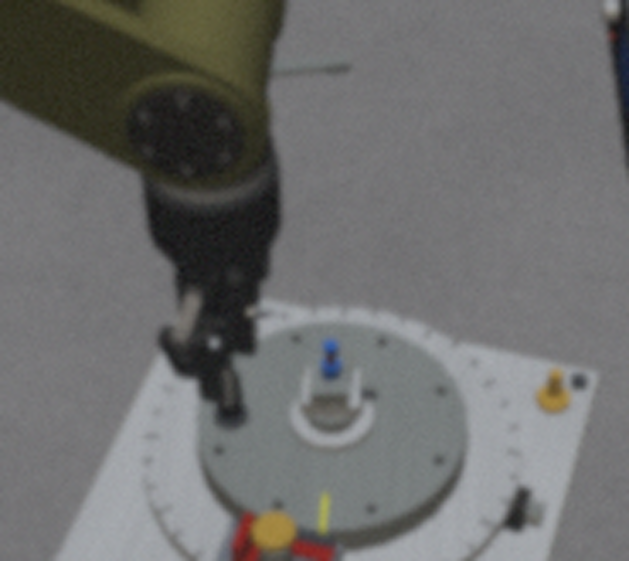

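play_rows --increments '[{"dp": [0.1, -0.15, 0.2], "roll": 0, "hand": 180}, {"dp": [0, 0, 0], "roll": 0, "hand": 200}, {"dp": [0, 0, 0], "roll": 0, "hand": 215}, {"dp": [0, 0, 0], "roll": 0, "hand": 225}, {"dp": [0, 0, 0], "roll": 0, "hand": 225}]'

```text
clock: 3.37
eef_pos: [491.2, 5.6, 82.8]
tool_rot: [0.45, 3.109, -0.0]
ft_force: [-3.1, -0.9, 6.0]
gripper_width: 10.9
```

```bash
python3 - <<'E'
from h import *;from rig import ctrl,cams
s=ctrl.observe();t=wd((-64,0));plan(s,[*t,82],ey)
d=cams.snapshot("top");yang(d)
E
```

```text
tcp [491.2   5.6  82.8] st [-62.6 -14.3] tool x [-0.959  0.284 -0.   ] y [ 0.284  0.959 -0.   ] z [ 0. -0. -1.]
roll -0.0002 dp cm in current tool axes [0.143 1.428 0.079] after roll [0.143 1.428 0.079]
j [-0.063  0.321  1.815 -0.     1.005 -1.346] F [-3.14 -0.87  6.04] w 10.9 t 3.37
yellow [340.7, 260.2] [335, 259, 13, 3, 30] [ 17.  -70.1] angle 0.23791758344061145 r 72.13189308482066
yellow [348.7, 270.6] [347, 270, 4, 2, 7] [ -0.5 -93.4] angle -0.005353267920178131 r 93.40133832017612
yellow [301.3, 296.6] [276, 276, 51, 42, 1964] [-84.6  -7.6] angle -1.4812023100069704 r 84.94068518678195
```

```bash
python3 - <<'E'
from h import *;from rig import ctrl,cams
a=[]
for n,(x,y,w,h) in(("side",(215,150,110,130)),("top",(250,220,110,130))):
    d=cams.snapshot(n)
    a.append(cv2.resize(d["image"][y:y+h,x:x+w,::-1],None,fx=3.6,fy=4.5,interpolation=cv2.INTER_CUBIC))
cv2.imwrite("pics/s3.png",np.hstack(a));s=ctrl.observe();print(s["gripper_width"],s["ft_force"],s["eef_pos"])
E
```

```text
11.086561946941872 [-2.04711641 -0.53879585  4.93319517] [491.24948825   5.55843935  82.77467901]
```

View pics/s3.png

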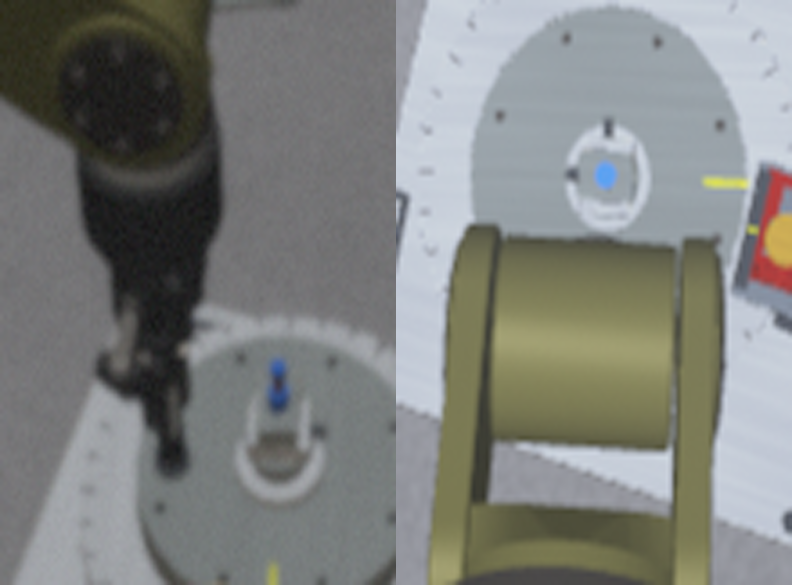

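play_rows --increments '[{"dp": [0.03, 0.2, 0], "roll": 0, "hand": 225}, {"dp": [0.03, 0.2, 0], "roll": 0, "hand": 225}, {"dp": [0.02, 0.2, 0], "roll": 0, "hand": 225}, {"dp": [0, 0, 0], "roll": 0, "hand": 225}]'

```text
clock: 3.85
eef_pos: [491.8, 11.3, 82.8]
tool_rot: [-0.451, -3.108, 0.001]
ft_force: [-6.5, -2.9, 9.1]
gripper_width: 11.4
```

```bash
python3 - <<'E'
from h import *;from rig import ctrl,cams
s=ctrl.observe();t=wd((-64,0));plan(s,[*t,82],ey)
d=cams.snapshot("top");yang(d)
E
```

```text
tcp [491.8  11.3  82.8] st [-63.7  -8.6] tool x [-0.959  0.284  0.001] y [ 0.284  0.959 -0.001] z [-0.001 -0.001 -1.   ]
roll -0.0005 dp cm in current tool axes [0.032 0.859 0.074] after roll [0.032 0.859 0.074]
j [-5.100e-02  3.230e-01  1.812e+00 -1.000e-03  1.007e+00 -1.333e+00] F [-6.54 -2.93  9.12] w 11.4 t 3.85
yellow [340.8, 263.0] [335, 262, 13, 3, 28] [ 11. -72.] angle 0.15160548743827282 r 72.83543093852057
yellow [348.7, 270.6] [347, 270, 4, 2, 7] [ -0.5 -93.4] angle -0.005353267920178131 r 93.40133832017612
yellow [297.5, 296.0] [272, 276, 51, 41, 1961] [-85.6   0.8] angle -1.5801418491023864 r 85.60373823613078
```

play_rows --increments '[{"dp": [0.02, 0.2, 0], "roll": 0, "hand": 225}, {"dp": [0.02, 0.2, 0], "roll": 0, "hand": 225}, {"dp": [0, 0.2, 0], "roll": 0, "hand": 225}, {"dp": [0, 0.2, 0], "roll": 0, "hand": 225}, {"dp": [0, 0.1, 0], "roll": 0, "hand": 225}, {"dp": [0, 0, 0], "roll": 0, "hand": 225}]'

```text
clock: 4.4
eef_pos: [492.5, 20.5, 82.5]
tool_rot: [-0.45, -3.104, 0.001]
ft_force: [-2.2, -1.5, 9.4]
gripper_width: 10.9
```

```bash
cat >> h.py <<'E'
def yfine(ds,d):
    # weighted yellow centroid per radius, stage-x offset of table line & bracket line
    im=np.mean([q["image"].astype(float) for q in ds],0)
    w=np.clip((im[...,0]+im[...,1])/2-im[...,2],0,None)
    res=[]
    for lab,(ylo,yhi) in(("table",(-84,-62)),("bracket",(-97,-90))):
        V=np.zeros((2,));W=0;xs=[]
        ys=np.arange(ylo,yhi+.1,1.);X=np.arange(-14,14.1,.5)
        for y in ys:
            prof=[]
            for x in X:
                u=proj(d,[*wd((x,y)),70]);prof.append(cv2.getRectSubPix(w.astype(np.float32),(1,1),(float(u[0]),float(u[1])))[0,0])
            prof=np.array(prof);prof=np.clip(prof-np.median(prof)-15,0,None)
            if prof.sum()>20: xs.append((y,(prof*X).sum()/prof.sum(),prof.sum()))
        xs=np.array(xs)
        if len(xs): print(lab,"rows",len(xs),"mean x",np.average(xs[:,1],weights=xs[:,2]).round(2),"y",np.average(xs[:,0],weights=xs[:,2]).round(1), "angle",np.average(np.arctan2(xs[:,1],-xs[:,0]),weights=xs[:,2]).round(4))
E
python3 - <<'E'
from h import *;from rig import ctrl,cams
s=ctrl.observe();t=wd((-64,0));plan(s,[*t,82],ey)
ds=[cams.snapshot("top") for _ in range(3)];d=ds[0];yang(d);yfine(ds,d)
x,y,w,h=325,240,60,55
cv2.imwrite("pics/s4.png",cv2.resize(d["image"][y:y+h,x:x+w,::-1],None,fx=10,fy=10,interpolation=cv2.INTER_NEAREST))
es=[cams.snapshot("side") for _ in range(1)];x,y,w,h=250,260,60,55
cv2.imwrite("pics/s5.png",cv2.resize(es[0]["image"][y:y+h,x:x+w,::-1],None,fx=10,fy=10,interpolation=cv2.INTER_NEAREST))
E
```

```text
tcp [492.5  20.5  82.5] st [-65.6   0.4] tool x [-0.959  0.284  0.005] y [ 0.284  0.959 -0.001] z [-0.005  0.    -1.   ]
roll -0.0004 dp cm in current tool axes [-0.161 -0.043  0.046] after roll [-0.161 -0.043  0.046]
j [-0.033  0.328  1.807  0.     1.012 -1.316] F [-2.16 -1.49  9.4 ] w 10.9 t 4.4
yellow [342.1, 268.3] [334, 266, 17, 6, 34] [  0.4 -77.9] angle 0.0051347430626740905 r 77.90102695086888
yellow [291.6, 295.0] [267, 275, 50, 41, 1953] [-87.  14.] angle -1.7303480477281565 r 88.11923740024082
table rows 23 mean x 0.42 y -73.0 angle 0.0057
bracket rows 8 mean x -0.46 y -93.4 angle -0.005
```

View pics/s4.png

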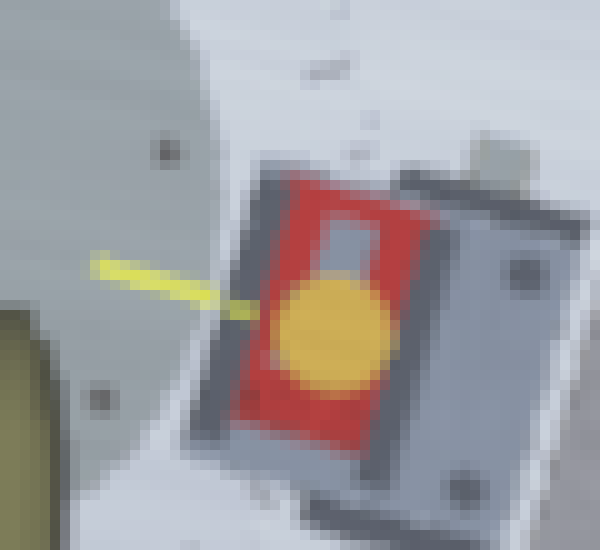

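View pics/s5.png

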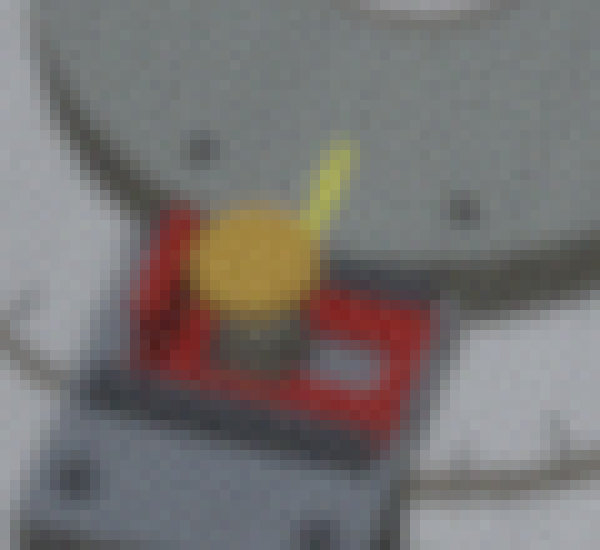

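play_rows --increments '[{"dp": [0, 0.07, 0], "roll": 0, "hand": 225}, {"dp": [0, 0, 0], "roll": 0, "hand": 225}, {"dp": [0, 0, 0], "roll": 0, "hand": 225}]'

```text
clock: 4.85
eef_pos: [492.6, 21.4, 82.5]
tool_rot: [-0.45, -3.104, 0.0]
ft_force: [-0.1, -1.1, 10.4]
gripper_width: 10.9
```

```bash
python3 - <<'E'
from h import *;from rig import ctrl,cams
s=ctrl.observe();t=wd((-64,0));plan(s,[*t,82],ey)
ds=[cams.snapshot("top") for _ in range(3)];d=ds[0];yfine(ds,d)
E
```

```text
tcp [492.6  21.4  82.5] st [-65.7   1.3] tool x [-0.959  0.284  0.005] y [ 0.284  0.959 -0.001] z [-0.005  0.001 -1.   ]
roll -0.0001 dp cm in current tool axes [-0.173 -0.127  0.046] after roll [-0.173 -0.127  0.046]
j [-0.031  0.328  1.807  0.     1.012 -1.314] F [-0.1  -1.08 10.39] w 10.9 t 4.85
table rows 23 mean x -0.57 y -73.3 angle -0.0078
bracket rows 8 mean x -0.47 y -93.5 angle -0.0051
```

play_rows --increments '[{"dp": [0, 0, 0], "roll": 0, "hand": 200}, {"dp": [0, 0, 0], "roll": 0, "hand": 160}, {"dp": [0, 0, 0], "roll": 0, "hand": 130}, {"dp": [0, 0, 0], "roll": 0, "hand": 120}, {"dp": [0, 0, 0], "roll": 0, "hand": 120}, {"dp": [0, 0, -1.5], "roll": 0, "hand": 120}, {"dp": [0, 0, -2.5], "roll": 0, "hand": 120}, {"dp": [0, 0, -2.5], "roll": 0, "hand": 120}, {"dp": [0, 0, -2.5], "roll": 0, "hand": 120}, {"dp": [0, 0, 0], "roll": 0, "hand": 120}]'

```text
clock: 5.83
eef_pos: [496.3, 20.9, 177.1]
tool_rot: [0.45, 3.102, 0.001]
ft_force: [1.1, -0.8, 1.3]
gripper_width: 45.2
```

```bash
python3 - <<'E'
from h import *;from rig import ctrl,cams
s=ctrl.observe();t=wd((0,-112));plan(s,[*t,150],ex)
ds=[cams.snapshot("top") for _ in range(3)];d=ds[0];yfine(ds,d)
E
```

```text
tcp [496.3  20.9 177.1] st [-62.    1.9] tool x [-0.959  0.284 -0.007] y [0.284 0.959 0.002] z [ 0.007 -0.    -1.   ]
roll 1.5706 dp cm in current tool axes [ -6.188 -11.396   2.728] after roll [-11.397   6.187   2.728]
j [-0.032  0.208  1.715 -0.     1.212 -1.315] F [ 1.15 -0.81  1.33] w 45.2 t 5.83
table rows 23 mean x -0.58 y -73.2 angle -0.0079
bracket rows 8 mean x -0.48 y -93.5 angle -0.0052
```

play_rows --increments '[{"dp": [0, 0, 0], "roll": 0.12, "hand": 255}, {"dp": [0, 0, 0], "roll": 0.12, "hand": 255}, {"dp": [0, 0, 0], "roll": 0.12, "hand": 255}, {"dp": [0, 0, 0], "roll": 0.12, "hand": 255}, {"dp": [0, 0, 0], "roll": 0.12, "hand": 255}, {"dp": [0, 0, 0], "roll": 0.12, "hand": 255}, {"dp": [0, 0, 0], "roll": 0.12, "hand": 255}, {"dp": [0, 0, 0], "roll": 0.12, "hand": 255}, {"dp": [0, 0, 0], "roll": 0.12, "hand": 255}, {"dp": [0, 0, 0], "roll": 0.12, "hand": 255}]'

```text
clock: 6.82
eef_pos: [494.0, 21.0, 171.0]
tool_rot: [-2.133, -2.304, 0.002]
ft_force: [0.8, 0.4, 1.3]
gripper_width: -0.1
```

play_rows --increments '[{"dp": [0, 0, 0], "roll": 0.12, "hand": 255}, {"dp": [0, 0, 0], "roll": 0.12, "hand": 255}, {"dp": [0, 0, 0], "roll": 0.12, "hand": 255}, {"dp": [0, 0, 0], "roll": 0, "hand": 255}]'

```text
clock: 7.15
eef_pos: [494.0, 21.0, 171.1]
tool_rot: [-2.511, -1.885, 0.003]
ft_force: [0.3, -0.7, -0.6]
gripper_width: 0.2
```

```bash
python3 - <<'E'
from h import *;from rig import ctrl,cams
s=ctrl.observe();t=wd((4,-111.5));plan(s,[*t,130],ex)
E
```

```text
tcp [494.   21.  171.1] st [-64.3   1.3] tool x [ 0.279  0.96  -0.001] y [ 0.96  -0.279 -0.002] z [-0.002  0.    -1.   ]
roll 0.0048 dp cm in current tool axes [-11.31    6.784   4.103] after roll [-11.278   6.838   4.103]
j [-0.032  0.215  1.721 -0.     1.208  0.251] F [ 0.33 -0.69 -0.64] w 0.2 t 7.15
```

play_rows --increments '[{"dp": [-1.9, 1.1, 0], "roll": 0.005, "hand": 255}, {"dp": [-1.9, 1.1, 0], "roll": 0, "hand": 255}, {"dp": [-1.9, 1.1, 0], "roll": 0, "hand": 255}, {"dp": [-1.9, 1.2, 0], "roll": 0, "hand": 255}, {"dp": [-1.9, 1.2, 0], "roll": 0, "hand": 255}, {"dp": [-1.8, 1.1, 0], "roll": 0, "hand": 255}, {"dp": [0, 0, 1.5], "roll": 0, "hand": 255}, {"dp": [0, 0, 1.5], "roll": 0, "hand": 255}, {"dp": [0, 0, 0], "roll": 0, "hand": 255}]'

```text
clock: 7.9
eef_pos: [526.9, -106.4, 138.9]
tool_rot: [-2.505, -1.889, 0.006]
ft_force: [0.6, -0.3, -1.2]
gripper_width: 0.0
```

```bash
python3 - <<'E'
from h import *;from rig import ctrl,cams
s=ctrl.observe();t=wd((4,-111.5));plan(s,[*t,115],ex)
d=cams.snapshot("side");x,y,w,h=225,190,130,120
im=d["image"][y:y+h,x:x+w].copy();im=cv2.resize(im[:,:,::-1],None,fx=5,fy=5,interpolation=cv2.INTER_CUBIC)
u=(proj(d,s["eef_pos"])-[x,y])*5;cv2.circle(im,tuple(int(v) for v in u),3,(0,255,0),-1)
cv2.imwrite("pics/s6.png",im)
E
```

```text
tcp [ 526.9 -106.4  138.9] st [   3.4 -111.5] tool x [ 0.275  0.961 -0.   ] y [ 0.961 -0.275 -0.006] z [-0.006  0.002 -1.   ]
roll 0.009 dp cm in current tool axes [2.000e-03 7.500e-02 2.385e+00] after roll [2.000e-03 7.500e-02 2.385e+00]
j [-0.267  0.344  1.634 -0.     1.169  0.011] F [ 0.6  -0.29 -1.23] w 0.0 t 7.9
```

View pics/s6.png

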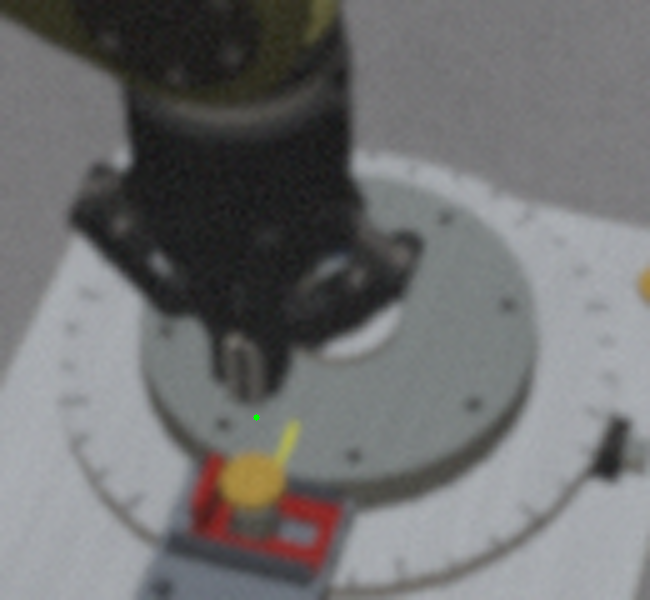

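play_rows --increments '[{"dp": [0, 0.05, 1], "roll": 0.009, "hand": 255}, {"dp": [0, 0, 1], "roll": 0, "hand": 255}, {"dp": [0, 0, 0.4], "roll": 0, "hand": 255}, {"dp": [0, 0, 0.2], "roll": 0, "hand": 255}, {"dp": [0, 0, 0.2], "roll": 0, "hand": 255}, {"dp": [0, 0, 0.1], "roll": 0, "hand": 255}, {"dp": [0, 0, 0], "roll": 0, "hand": 255}, {"dp": [0, 0, 0], "roll": 0, "hand": 255}]'

```text
clock: 8.62
eef_pos: [529.1, -106.6, 113.7]
tool_rot: [2.52, 1.876, 0.0]
ft_force: [-0.2, -0.2, 0.2]
gripper_width: 0.1
```

play_rows --increments '[{"dp": [0, 0, 0.1], "roll": 0, "hand": 255}, {"dp": [0, 0, 0.1], "roll": 0, "hand": 255}, {"dp": [0, 0, 0.1], "roll": 0, "hand": 255}, {"dp": [0, 0, 0], "roll": 0, "hand": 255}, {"dp": [0, 0, 0], "roll": 0, "hand": 255}]'

```text
clock: 9.03
eef_pos: [529.0, -106.6, 110.4]
tool_rot: [-2.52, -1.876, 0.0]
ft_force: [0.5, 0.7, -0.1]
gripper_width: 0.2
```

play_rows --increments '[{"dp": [0, 0, 0.1], "roll": 0, "hand": 255}, {"dp": [0, 0, 0.1], "roll": 0, "hand": 255}, {"dp": [0, 0, 0.1], "roll": 0, "hand": 255}, {"dp": [0, 0, 0], "roll": 0, "hand": 255}, {"dp": [0, 0, 0], "roll": 0, "hand": 255}]'

```text
clock: 9.45
eef_pos: [528.9, -106.6, 107.4]
tool_rot: [-2.52, -1.876, 0.0]
ft_force: [-0.2, -0.6, 1.1]
gripper_width: -0.0
```

play_rows --increments '[{"dp": [0, 0, 0.1], "roll": 0, "hand": 255}, {"dp": [0, 0, 0.1], "roll": 0, "hand": 255}, {"dp": [0, 0, 0.1], "roll": 0, "hand": 255}, {"dp": [0, 0, 0], "roll": 0, "hand": 255}, {"dp": [0, 0, 0], "roll": 0, "hand": 255}]'

```text
clock: 9.87
eef_pos: [528.9, -106.6, 104.4]
tool_rot: [-2.52, -1.876, 0.0]
ft_force: [-0.1, 0.1, 0.3]
gripper_width: 0.0
```

play_rows --increments '[{"dp": [0, 0, 0.1], "roll": 0, "hand": 255}, {"dp": [0, 0, 0.1], "roll": 0, "hand": 255}, {"dp": [0, 0, 0], "roll": 0, "hand": 255}, {"dp": [0, 0, 0], "roll": 0, "hand": 255}]'

```text
clock: 10.2
eef_pos: [528.9, -106.6, 102.4]
tool_rot: [-2.52, -1.876, 0.0]
ft_force: [-0.3, 0.2, 0.8]
gripper_width: -0.1
```

play_rows --increments '[{"dp": [0, 0, 0.1], "roll": 0, "hand": 255}, {"dp": [0, 0, 0.1], "roll": 0, "hand": 255}, {"dp": [0, 0, 0], "roll": 0, "hand": 255}, {"dp": [0, 0, 0], "roll": 0, "hand": 255}]'

```text
clock: 10.53
eef_pos: [529.0, -106.6, 100.4]
tool_rot: [-2.52, -1.876, 0.0]
ft_force: [0.6, 0.1, 0.5]
gripper_width: 0.1
```

play_rows --increments '[{"dp": [0, 0, 0.1], "roll": 0, "hand": 255}, {"dp": [0, 0, 0.1], "roll": 0, "hand": 255}, {"dp": [0, 0, 0], "roll": 0, "hand": 255}, {"dp": [0, 0, 0], "roll": 0, "hand": 255}]'

```text
clock: 10.87
eef_pos: [529.0, -106.6, 98.4]
tool_rot: [-2.52, -1.876, 0.0]
ft_force: [0.1, 0.1, -0.3]
gripper_width: 0.3
```

play_rows --increments '[{"dp": [0, 0, 0.1], "roll": 0, "hand": 255}, {"dp": [0, 0, 0.1], "roll": 0, "hand": 255}, {"dp": [0, 0, 0], "roll": 0, "hand": 255}, {"dp": [0, 0, 0], "roll": 0, "hand": 255}]'

```text
clock: 11.2
eef_pos: [529.0, -106.6, 96.4]
tool_rot: [-2.52, -1.876, 0.0]
ft_force: [0.3, -0.6, -0.1]
gripper_width: -0.3
```

```bash
python3 - <<'E'
from h import *;from rig import ctrl,cams
s=ctrl.observe();t=wd((4,-111.5));plan(s,[*t,95],ex)
d=cams.snapshot("side");x,y,w,h=240,220,80,90
im=d["image"][y:y+h,x:x+w].copy();im=cv2.resize(im[:,:,::-1],None,fx=6.6,fy=6.6,interpolation=cv2.INTER_CUBIC)
u=(proj(d,s["eef_pos"])-[x,y])*6.6;cv2.circle(im,tuple(int(v) for v in u),3,(0,255,0),-1)
cv2.imwrite("pics/s7.png",im)
E
```

```text
tcp [ 529.  -106.6   96.4] st [   5.4 -111.1] tool x [ 0.287  0.958 -0.   ] y [ 0.958 -0.287 -0.   ] z [-0.  0. -1.]
roll -0.0034 dp cm in current tool axes [-0.042 -0.139  0.144] after roll [-0.041 -0.14   0.144]
j [-0.267  0.398  1.669 -0.     1.074  0.024] F [ 0.25 -0.64 -0.08] w -0.3 t 11.2
```

View pics/s7.png

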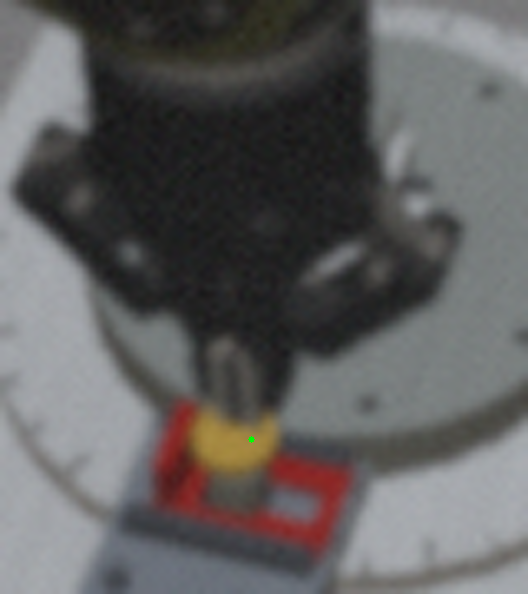

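```bash
python3 - <<'E'
from h import *
d=pickle.load(open("side0.pkl","rb"))
p=np.array([529,-106.6,96.4]);
for q in([1,0,0],[0,1,0],[0,0,1]):print(q,(proj(d,p+10*np.array(q))-proj(d,p)))
f=lambda a,b:(240+a/6.6,220+b/6.6)
for a,b in((233,418),(205,410),(262,418),(285,400),(236,440)):
    o,r=ray(d,*f(a,b))
    n=np.r_[ey,0]; 
    for yy in(-100,-111,-122):
        c=np.r_[wd((0,yy)),0];t=n@(c-o)/(n@r);P=o+t*r;print((a,b),yy,st(P),P[2].round(1))
E
```

```text
[1, 0, 0] [ 5.08053051e+00 -4.75701704e-03]
[0, 1, 0] [ 0.1575335 -4.0994386]
[0, 0, 1] [-0.17923145 -3.00559094]
(233, 418) -100 [  -4.5 -100. ] 89.0
(233, 418) -111 [-1.00e-01 -1.11e+02] 105.0
(233, 418) -122 [   4.2 -122. ] 121.1
(205, 410) -100 [ -13.4 -100. ] 89.6
(205, 410) -111 [  -8.9 -111. ] 105.7
(205, 410) -122 [  -4.4 -122. ] 121.7
(262, 418) -100 [   4.9 -100. ] 92.6
(262, 418) -111 [   9. -111.] 108.6
(262, 418) -122 [  13.2 -122. ] 124.6
(285, 400) -100 [  12.5 -100. ] 104.6
(285, 400) -111 [  16.5 -111. ] 120.3
(285, 400) -122 [  20.5 -122. ] 136.1
(236, 440) -100 [  -4. -100.] 77.8
(236, 440) -111 [   0.4 -111. ] 94.1
(236, 440) -122 [   4.7 -122. ] 110.4
```

The picture shows the fingertip light face ending near (233,418) in the crop, which is above and behind the cap at (236,440). The tip therefore looks about 20 mm higher than the reported TCP. I'll keep going down by feel in soft steps.

play_rows --increments '[{"dp": [0, -0.1, 0.1], "roll": 0, "hand": 255}, {"dp": [0, 0, 0.1], "roll": 0, "hand": 255}, {"dp": [0, 0, 0.1], "roll": 0, "hand": 255}, {"dp": [0, 0, 0], "roll": 0, "hand": 255}, {"dp": [0, 0, 0], "roll": 0, "hand": 255}]'

```text
clock: 11.67
eef_pos: [528.0, -106.3, 93.4]
tool_rot: [-2.52, -1.876, 0.0]
ft_force: [-0.7, 0.0, 0.0]
gripper_width: -0.1
```

play_rows --increments '[{"dp": [0, 0, 0.1], "roll": 0, "hand": 255}, {"dp": [0, 0, 0.1], "roll": 0, "hand": 255}, {"dp": [0, 0, 0.1], "roll": 0, "hand": 255}, {"dp": [0, 0, 0], "roll": 0, "hand": 255}, {"dp": [0, 0, 0], "roll": 0, "hand": 255}]'

```text
clock: 12.08
eef_pos: [528.0, -106.3, 90.4]
tool_rot: [-2.52, -1.876, 0.0]
ft_force: [-0.2, -0.2, 0.3]
gripper_width: 0.2
```

```bash
cat > look.py <<'E'
import sys
from h import *;from rig import ctrl,cams
s=ctrl.observe();t=wd((4,-111.5));plan(s,[*t,95],ex)
d=cams.snapshot("side");x,y,w,h=240,220,80,90
im=d["image"][y:y+h,x:x+w].copy();im=cv2.resize(im[:,:,::-1],None,fx=6.6,fy=6.6,interpolation=cv2.INTER_CUBIC)
cv2.imwrite(sys.argv[1],im)
E
python3 look.py pics/s8.png
```

```text
tcp [ 528.  -106.3   90.4] st [   4.4 -111.1] tool x [0.287 0.958 0.   ] y [ 0.958 -0.287 -0.   ] z [-0.  0. -1.]
roll -0.0034 dp cm in current tool axes [-0.04  -0.038 -0.46 ] after roll [-0.04  -0.038 -0.46 ]
j [-0.267  0.404  1.677  0.     1.061  0.024] F [-0.25 -0.21  0.31] w 0.2 t 12.08
```

View pics/s8.png

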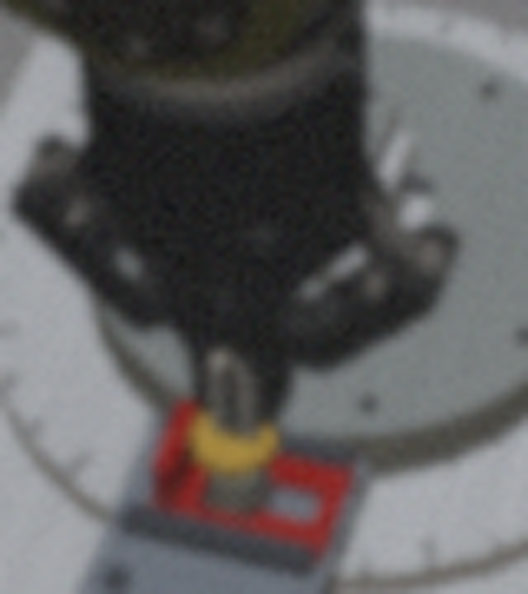

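play_rows --increments '[{"dp": [0, 0, 0.1], "roll": 0, "hand": 255}, {"dp": [0, 0, 0.1], "roll": 0, "hand": 255}, {"dp": [0, 0, 0.1], "roll": 0, "hand": 255}, {"dp": [0, 0, 0.1], "roll": 0, "hand": 255}, {"dp": [0, 0, 0], "roll": 0, "hand": 255}, {"dp": [0, 0, 0], "roll": 0, "hand": 255}]'

```text
clock: 12.63
eef_pos: [528.0, -106.3, 86.4]
tool_rot: [-2.52, -1.876, 0.0]
ft_force: [0.6, 0.5, 1.1]
gripper_width: -0.5
```

play_rows --increments '[{"dp": [0, 0, 0.1], "roll": 0, "hand": 255}, {"dp": [0, 0, 0.1], "roll": 0, "hand": 255}, {"dp": [0, 0, 0.1], "roll": 0, "hand": 255}, {"dp": [0, 0, 0], "roll": 0, "hand": 255}, {"dp": [0, 0, 0], "roll": 0, "hand": 255}]'

```text
clock: 13.05
eef_pos: [528.0, -106.3, 83.4]
tool_rot: [-2.52, -1.876, 0.0]
ft_force: [-0.7, -0.1, -0.0]
gripper_width: 0.0
```

play_rows --increments '[{"dp": [0, 0, 0.1], "roll": 0, "hand": 255}, {"dp": [0, 0, 0.1], "roll": 0, "hand": 255}, {"dp": [0, 0, 0], "roll": 0, "hand": 255}, {"dp": [0, 0, 0], "roll": 0, "hand": 255}]'

```text
clock: 13.38
eef_pos: [528.0, -106.3, 81.4]
tool_rot: [-2.52, -1.876, 0.0]
ft_force: [0.0, -0.2, -0.5]
gripper_width: 0.0
```

```bash
python3 look.py pics/s9.png
```

```text
tcp [ 528.  -106.3   81.4] st [   4.4 -111.1] tool x [ 0.287  0.958 -0.   ] y [ 0.958 -0.287 -0.   ] z [-0.  0. -1.]
roll -0.0034 dp cm in current tool axes [-0.041 -0.038 -1.358] after roll [-0.041 -0.038 -1.358]
j [-0.267  0.417  1.683 -0.     1.042  0.024] F [ 0.03 -0.23 -0.46] w 0.0 t 13.38
```

View pics/s9.png

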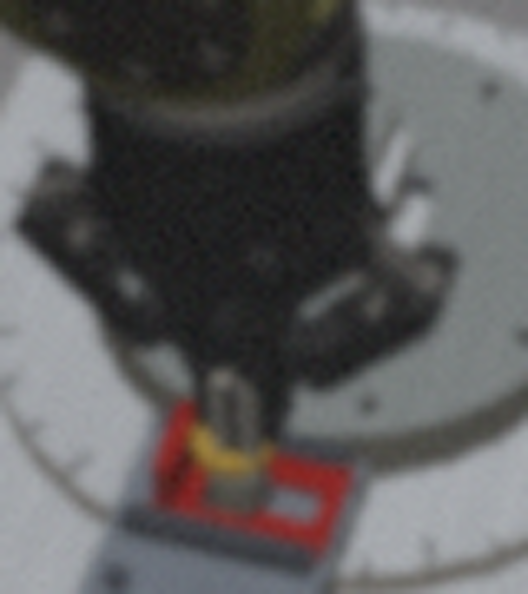

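play_rows --increments '[{"dp": [0, 0, 0.1], "roll": 0, "hand": 255}, {"dp": [0, 0, 0.1], "roll": 0, "hand": 255}, {"dp": [0, 0, 0.1], "roll": 0, "hand": 255}, {"dp": [0, 0, 0], "roll": 0, "hand": 255}, {"dp": [0, 0, 0], "roll": 0, "hand": 255}]'

```text
clock: 13.85
eef_pos: [528.1, -106.3, 78.7]
tool_rot: [2.52, 1.876, 0.0]
ft_force: [-1.1, 0.4, 3.6]
gripper_width: 0.1
```

play_rows --increments '[{"dp": [0, 0, 0.1], "roll": 0, "hand": 255}, {"dp": [0, 0, 0.1], "roll": 0, "hand": 255}, {"dp": [0, 0, 0], "roll": 0, "hand": 255}, {"dp": [0, 0, 0], "roll": 0, "hand": 255}]'

```text
clock: 14.18
eef_pos: [528.1, -106.3, 76.7]
tool_rot: [2.52, 1.876, 0.0]
ft_force: [-1.9, 0.8, 4.7]
gripper_width: -0.1
```

play_rows --increments '[{"dp": [0, 0, 0.1], "roll": 0, "hand": 255}, {"dp": [0, 0, 0.1], "roll": 0, "hand": 255}, {"dp": [0, 0, 0], "roll": 0, "hand": 255}, {"dp": [0, 0, 0], "roll": 0, "hand": 255}]'

```text
clock: 14.52
eef_pos: [528.1, -106.3, 74.7]
tool_rot: [2.52, 1.876, 0.0]
ft_force: [-2.7, -0.1, 5.6]
gripper_width: -0.2
```

```bash
python3 look.py pics/s10.png
```

```text
tcp [ 528.1 -106.3   74.7] st [   4.5 -111.1] tool x [ 0.287  0.958 -0.   ] y [ 0.958 -0.287  0.   ] z [ 0. -0. -1.]
roll -0.0034 dp cm in current tool axes [-0.04  -0.05  -2.026] after roll [-0.04  -0.05  -2.026]
j [-0.267  0.426  1.687 -0.     1.028  0.024] F [-2.67 -0.1   5.59] w -0.2 t 14.52
```

View pics/s10.png

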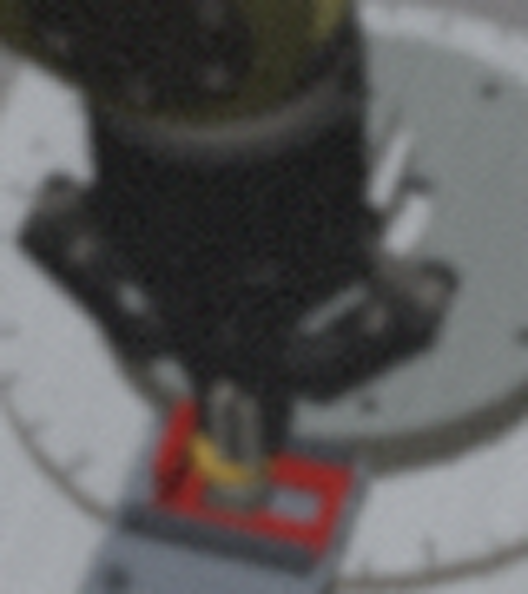

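play_rows --increments '[{"dp": [0, 0, 0.1], "roll": 0, "hand": 255}, {"dp": [0, 0, 0.1], "roll": 0, "hand": 255}, {"dp": [0, 0, 0.1], "roll": 0, "hand": 255}, {"dp": [0, 0, 0.1], "roll": 0, "hand": 255}, {"dp": [0, 0, 0], "roll": 0, "hand": 255}]'

```text
clock: 14.98
eef_pos: [528.1, -106.3, 70.8]
tool_rot: [2.52, 1.876, 0.0]
ft_force: [-2.4, 1.1, 7.8]
gripper_width: -0.1
```

play_rows --increments '[{"dp": [0, 0, 0.1], "roll": 0, "hand": 255}, {"dp": [0, 0, 0.1], "roll": 0, "hand": 255}, {"dp": [0, 0, 0.1], "roll": 0, "hand": 255}, {"dp": [0, 0, 0], "roll": 0, "hand": 255}, {"dp": [0, 0, 0], "roll": 0, "hand": 255}]'

```text
clock: 15.4
eef_pos: [528.1, -106.3, 68.0]
tool_rot: [2.52, 1.876, 0.0]
ft_force: [-2.0, 1.2, 9.1]
gripper_width: 0.1
```

play_rows --increments '[{"dp": [0, 0, 0.1], "roll": 0, "hand": 255}, {"dp": [0, 0, 0.1], "roll": 0, "hand": 255}, {"dp": [0, 0, 0], "roll": 0, "hand": 255}, {"dp": [0, 0, 0], "roll": 0, "hand": 255}]'

```text
clock: 15.73
eef_pos: [528.1, -106.3, 66.0]
tool_rot: [2.52, 1.876, 0.0]
ft_force: [-3.7, 1.6, 9.6]
gripper_width: 0.2
```

play_rows --increments '[{"dp": [0, 0, 0.1], "roll": 0, "hand": 255}, {"dp": [0, 0, 0], "roll": 0, "hand": 255}, {"dp": [0, 0, 0], "roll": 0, "hand": 255}]'

```text
clock: 15.98
eef_pos: [528.2, -106.3, 65.1]
tool_rot: [2.52, 1.876, 0.0]
ft_force: [-4.0, 1.8, 9.7]
gripper_width: 0.1
```

play_rows --increments '[{"dp": [0, 0, 0.1], "roll": 0, "hand": 255}, {"dp": [0, 0, 0], "roll": 0, "hand": 255}, {"dp": [0, 0, 0], "roll": 0, "hand": 255}]'

```text
clock: 16.23
eef_pos: [528.2, -106.3, 64.1]
tool_rot: [2.52, 1.876, 0.0]
ft_force: [-4.5, 1.7, 9.7]
gripper_width: -0.4
```

play_rows --increments '[{"dp": [0, 0, 0.1], "roll": 0, "hand": 255}, {"dp": [0, 0, 0], "roll": 0, "hand": 255}, {"dp": [0, 0, 0], "roll": 0, "hand": 255}]'

```text
clock: 16.48
eef_pos: [528.2, -106.3, 63.2]
tool_rot: [2.52, 1.876, 0.0]
ft_force: [-5.2, 1.7, 10.4]
gripper_width: -0.3
```

play_rows --increments '[{"dp": [0, 0, 0.1], "roll": 0, "hand": 255}, {"dp": [0, 0, 0], "roll": 0, "hand": 255}, {"dp": [0, 0, 0], "roll": 0, "hand": 255}]'

```text
clock: 16.73
eef_pos: [528.1, -106.3, 62.1]
tool_rot: [2.52, 1.876, 0.0]
ft_force: [-4.9, -0.1, 11.1]
gripper_width: -0.1
```

play_rows --increments '[{"dp": [0, 0, 0.1], "roll": 0, "hand": 255}, {"dp": [0, 0, 0], "roll": 0, "hand": 255}, {"dp": [0, 0, 0], "roll": 0, "hand": 255}]'

```text
clock: 16.98
eef_pos: [528.1, -106.3, 61.2]
tool_rot: [2.52, 1.876, 0.0]
ft_force: [-5.6, 1.0, 11.4]
gripper_width: 0.2
```

play_rows --increments '[{"dp": [0, 0, 0.05], "roll": 0, "hand": 255}, {"dp": [0, 0, 0], "roll": 0, "hand": 255}, {"dp": [0, 0, 0], "roll": 0, "hand": 255}]'

```text
clock: 17.23
eef_pos: [528.1, -106.3, 60.7]
tool_rot: [2.52, 1.876, 0.0]
ft_force: [-5.3, 0.8, 11.7]
gripper_width: 0.1
```

play_rows --increments '[{"dp": [0, 0, 0.05], "roll": 0, "hand": 255}, {"dp": [0, 0, 0], "roll": 0, "hand": 255}, {"dp": [0, 0, 0], "roll": 0, "hand": 255}]'

```text
clock: 17.48
eef_pos: [528.2, -106.3, 60.3]
tool_rot: [2.52, 1.876, 0.0]
ft_force: [-5.3, 1.5, 11.3]
gripper_width: -0.0
```

play_rows --increments '[{"dp": [0, 0, 0.05], "roll": 0, "hand": 255}, {"dp": [0, 0, 0], "roll": 0, "hand": 255}, {"dp": [0, 0, 0], "roll": 0, "hand": 255}]'

```text
clock: 17.73
eef_pos: [528.2, -106.3, 59.7]
tool_rot: [2.52, 1.876, 0.0]
ft_force: [-4.9, 1.3, 12.1]
gripper_width: -0.0
```

play_rows --increments '[{"dp": [0, 0, 0.05], "roll": 0, "hand": 255}, {"dp": [0, 0, 0], "roll": 0, "hand": 255}, {"dp": [0, 0, 0], "roll": 0, "hand": 255}]'

```text
clock: 17.98
eef_pos: [528.2, -106.3, 59.4]
tool_rot: [2.52, 1.876, 0.001]
ft_force: [-6.2, 1.7, 14.9]
gripper_width: -0.4
```

play_rows --increments '[{"dp": [0, 0, 0.05], "roll": 0, "hand": 255}, {"dp": [0, 0, 0], "roll": 0, "hand": 255}, {"dp": [0, 0, 0], "roll": 0, "hand": 255}]'

```text
clock: 18.23
eef_pos: [528.2, -106.3, 59.3]
tool_rot: [2.519, 1.876, 0.001]
ft_force: [-7.5, 1.8, 18.8]
gripper_width: 0.2
```

```bash
python3 look.py pics/s11.png
```

```text
tcp [ 528.2 -106.3   59.3] st [   4.6 -111.1] tool x [ 0.287  0.958 -0.   ] y [ 0.958 -0.287  0.001] z [ 0.001 -0.    -1.   ]
roll -0.0033 dp cm in current tool axes [-0.041 -0.06  -3.567] after roll [-0.041 -0.061 -3.567]
j [-0.267  0.448  1.697 -0.     0.995  0.024] F [-7.47  1.82 18.81] w 0.2 t 18.23
```

View pics/s11.png

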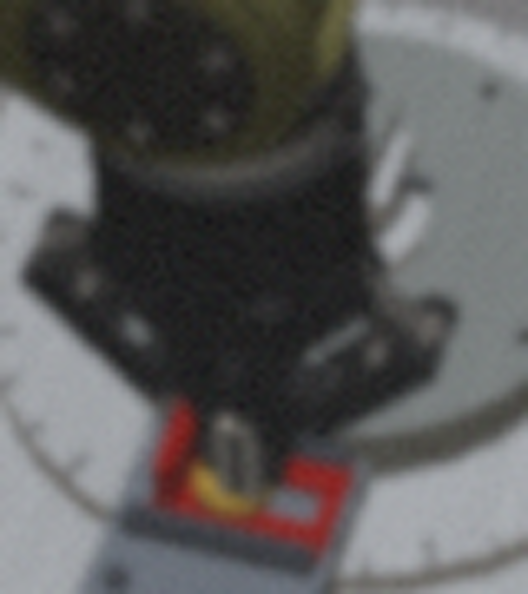

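play_rows --increments '[{"dp": [0, -0.05, -0.03], "roll": 0, "hand": 255}, {"dp": [0, -0.05, 0], "roll": 0, "hand": 255}, {"dp": [0, 0, 0], "roll": 0, "hand": 255}]'

```text
clock: 18.53
eef_pos: [528.1, -106.3, 59.6]
tool_rot: [2.518, 1.874, 0.003]
ft_force: [0.2, 0.1, 11.9]
gripper_width: -0.1
```

play_rows --increments '[{"dp": [0, -0.1, 0], "roll": 0, "hand": 255}, {"dp": [0, -0.1, 0], "roll": 0, "hand": 255}, {"dp": [0, 0, 0], "roll": 0, "hand": 255}]'

```text
clock: 18.78
eef_pos: [527.6, -106.2, 60.3]
tool_rot: [2.516, 1.872, 0.007]
ft_force: [6.6, -2.3, 12.0]
gripper_width: -0.2
```

play_rows --increments '[{"dp": [0, -0.05, 0.05], "roll": 0, "hand": 255}, {"dp": [0, -0.05, 0], "roll": 0, "hand": 255}, {"dp": [0, 0, 0], "roll": 0, "hand": 255}]'

```text
clock: 19.03
eef_pos: [526.9, -105.9, 59.9]
tool_rot: [2.515, 1.872, 0.007]
ft_force: [9.2, -2.7, 12.4]
gripper_width: 0.2
```

```bash
python3 look.py pics/s12.png
```

```text
tcp [ 526.9 -105.9   59.9] st [   3.2 -111.1] tool x [0.287 0.958 0.   ] y [ 0.958 -0.287  0.008] z [ 0.007 -0.002 -1.   ]
roll -0.0035 dp cm in current tool axes [-0.039  0.106 -3.509] after roll [-0.039  0.105 -3.509]
j [-0.267  0.441  1.706 -0.     0.987  0.025] F [ 9.24 -2.68 12.35] w 0.2 t 19.03
```

View pics/s12.png

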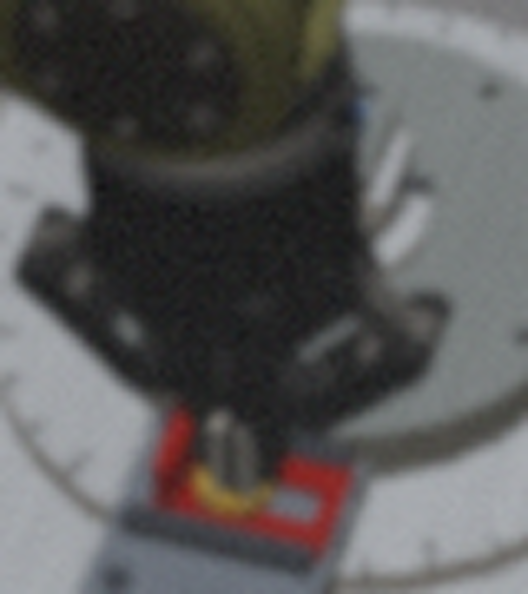

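play_rows --increments '[{"dp": [0, -0.05, 0.04], "roll": 0, "hand": 255}, {"dp": [0, -0.05, 0], "roll": 0, "hand": 255}, {"dp": [0, 0, 0], "roll": 0, "hand": 255}]'

```text
clock: 19.33
eef_pos: [526.0, -105.7, 59.6]
tool_rot: [2.515, 1.872, 0.007]
ft_force: [9.1, -3.4, 12.4]
gripper_width: -0.3
```

play_rows --increments '[{"dp": [0, -0.05, 0.03], "roll": 0, "hand": 255}, {"dp": [0, -0.05, 0], "roll": 0, "hand": 255}, {"dp": [0, 0, 0], "roll": 0, "hand": 255}]'

```text
clock: 19.58
eef_pos: [525.2, -105.4, 59.4]
tool_rot: [2.515, 1.872, 0.008]
ft_force: [8.9, -2.5, 13.7]
gripper_width: 0.1
```

play_rows --increments '[{"dp": [0, -0.06, 0.02], "roll": 0, "hand": 255}, {"dp": [0, -0.06, 0], "roll": 0, "hand": 255}, {"dp": [0, -0.06, 0], "roll": 0, "hand": 255}, {"dp": [0, 0, 0], "roll": 0, "hand": 255}]'

```text
clock: 19.92
eef_pos: [523.7, -105.0, 59.4]
tool_rot: [2.514, 1.872, 0.009]
ft_force: [11.2, -3.0, 14.6]
gripper_width: -0.1
```

play_rows --increments '[{"dp": [0, -0.06, 0], "roll": 0, "hand": 255}, {"dp": [0, -0.06, 0], "roll": 0, "hand": 255}, {"dp": [0, -0.06, 0], "roll": 0, "hand": 255}, {"dp": [0, 0, 0], "roll": 0, "hand": 255}]'

```text
clock: 20.25
eef_pos: [522.0, -104.5, 59.4]
tool_rot: [2.514, 1.871, 0.009]
ft_force: [10.3, -3.0, 13.7]
gripper_width: -0.2
```

play_rows --increments '[{"dp": [0, -0.06, 0.01], "roll": 0, "hand": 255}, {"dp": [0, -0.06, 0], "roll": 0, "hand": 255}, {"dp": [0, -0.06, 0], "roll": 0, "hand": 255}, {"dp": [0, 0, 0], "roll": 0, "hand": 255}]'

```text
clock: 20.58
eef_pos: [520.4, -104.0, 59.3]
tool_rot: [2.514, 1.871, 0.009]
ft_force: [11.2, -3.1, 14.2]
gripper_width: 0.1
```

```bash
python3 look.py pics/s13.png
```

```text
tcp [ 520.4 -104.    59.3] st [  -3.5 -111.1] tool x [0.287 0.958 0.   ] y [ 0.958 -0.287  0.01 ] z [ 0.009 -0.003 -1.   ]
roll -0.0035 dp cm in current tool axes [-0.038  0.784 -3.558] after roll [-0.041  0.783 -3.558]
j [-0.266  0.429  1.727 -0.     0.977  0.025] F [11.21 -3.09 14.24] w 0.1 t 20.58
```

View pics/s13.png

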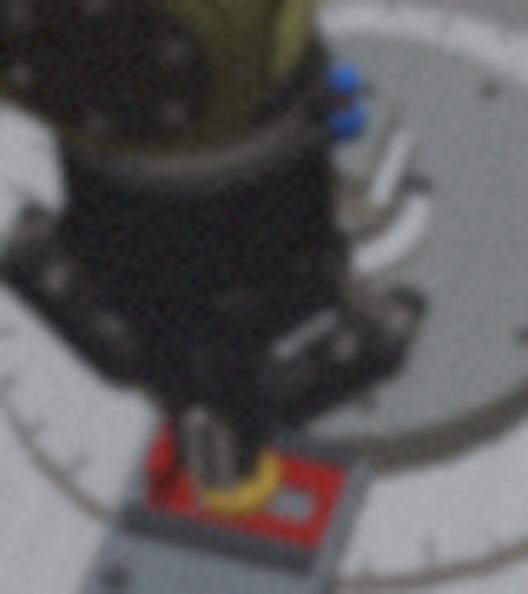

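play_rows --increments '[{"dp": [0, -0.06, 0.01], "roll": 0, "hand": 255}, {"dp": [0, -0.06, 0], "roll": 0, "hand": 255}, {"dp": [0, -0.06, 0], "roll": 0, "hand": 255}, {"dp": [0, 0, 0], "roll": 0, "hand": 255}]'

```text
clock: 20.97
eef_pos: [518.9, -103.6, 59.3]
tool_rot: [2.514, 1.871, 0.01]
ft_force: [12.0, -2.9, 14.3]
gripper_width: 0.2
```

play_rows --increments '[{"dp": [0, -0.06, 0.01], "roll": 0, "hand": 255}, {"dp": [0, -0.06, 0], "roll": 0, "hand": 255}, {"dp": [0, -0.06, 0], "roll": 0, "hand": 255}, {"dp": [0, 0, 0], "roll": 0, "hand": 255}]'

```text
clock: 21.3
eef_pos: [517.2, -103.1, 59.3]
tool_rot: [2.514, 1.871, 0.01]
ft_force: [11.3, -3.8, 16.2]
gripper_width: -0.1
```

play_rows --increments '[{"dp": [0, -0.06, 0], "roll": 0, "hand": 255}, {"dp": [0, -0.06, 0], "roll": 0, "hand": 255}, {"dp": [0, -0.06, 0], "roll": 0, "hand": 255}, {"dp": [0, 0, 0], "roll": 0, "hand": 255}]'

```text
clock: 21.63
eef_pos: [515.5, -102.5, 59.3]
tool_rot: [2.514, 1.871, 0.01]
ft_force: [11.2, -3.7, 15.1]
gripper_width: 0.2
```

play_rows --increments '[{"dp": [0, -0.06, 0], "roll": 0, "hand": 255}, {"dp": [0, -0.06, 0], "roll": 0, "hand": 255}, {"dp": [0, 0, 0], "roll": 0, "hand": 255}]'

```text
clock: 21.88
eef_pos: [514.3, -102.2, 59.3]
tool_rot: [2.514, 1.871, 0.01]
ft_force: [10.6, -3.8, 15.9]
gripper_width: 0.2
```

play_rows --increments '[{"dp": [0, -0.06, 0], "roll": 0, "hand": 255}, {"dp": [0, -0.06, 0], "roll": 0, "hand": 255}, {"dp": [0, 0, 0], "roll": 0, "hand": 255}]'

```text
clock: 22.13
eef_pos: [513.2, -101.8, 59.3]
tool_rot: [2.514, 1.871, 0.01]
ft_force: [11.7, -2.8, 15.1]
gripper_width: 0.1
```

play_rows --increments '[{"dp": [0, -0.05, 0], "roll": 0, "hand": 255}, {"dp": [0, -0.05, 0], "roll": 0, "hand": 255}, {"dp": [0, 0, 0], "roll": 0, "hand": 255}]'

```text
clock: 22.38
eef_pos: [512.1, -101.6, 59.3]
tool_rot: [2.514, 1.871, 0.009]
ft_force: [10.7, -3.9, 15.2]
gripper_width: 0.4
```

```bash
python3 look.py pics/s14.png
```

```text
tcp [ 512.1 -101.6   59.3] st [ -12.2 -111.1] tool x [0.287 0.958 0.   ] y [ 0.958 -0.287  0.01 ] z [ 0.009 -0.003 -1.   ]
roll -0.0035 dp cm in current tool axes [-0.037  1.653 -3.558] after roll [-0.043  1.652 -3.558]
j [-0.266  0.412  1.752 -0.     0.968  0.025] F [10.72 -3.85 15.23] w 0.4 t 22.38
```

View pics/s14.png

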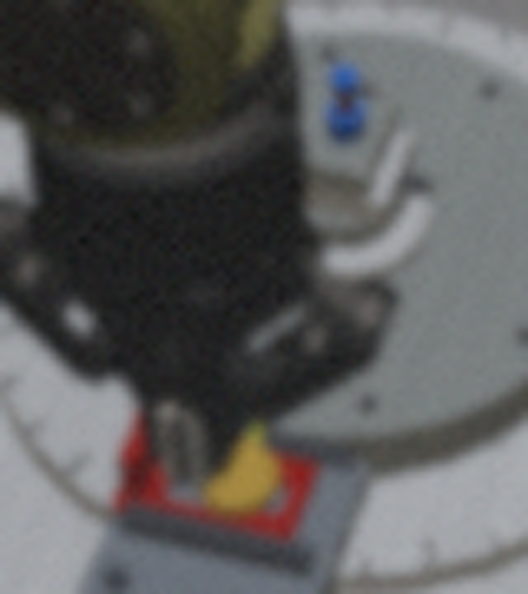

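play_rows --increments '[{"dp": [0, -0.05, 0], "roll": 0, "hand": 255}, {"dp": [0, -0.05, 0], "roll": 0, "hand": 255}, {"dp": [0, 0, 0], "roll": 0, "hand": 255}]'

```text
clock: 22.68
eef_pos: [511.2, -101.3, 59.3]
tool_rot: [2.514, 1.871, 0.009]
ft_force: [11.1, -2.6, 15.7]
gripper_width: -0.1
```

play_rows --increments '[{"dp": [0, -0.04, 0], "roll": 0, "hand": 255}, {"dp": [0, 0, 0], "roll": 0, "hand": 255}, {"dp": [0, 0, 0], "roll": 0, "hand": 255}]'

```text
clock: 22.93
eef_pos: [510.9, -101.2, 59.3]
tool_rot: [2.514, 1.871, 0.01]
ft_force: [10.4, -4.6, 14.6]
gripper_width: -0.3
```

play_rows --increments '[{"dp": [0, -0.04, 0], "roll": 0, "hand": 255}, {"dp": [0, 0, 0], "roll": 0, "hand": 255}, {"dp": [0, 0, 0], "roll": 0, "hand": 255}]'

```text
clock: 23.18
eef_pos: [510.8, -101.2, 59.3]
tool_rot: [2.513, 1.871, 0.01]
ft_force: [13.8, -4.0, 11.8]
gripper_width: 0.1
```

play_rows --increments '[{"dp": [0, -0.04, 0.02], "roll": 0, "hand": 255}, {"dp": [0, 0, 0], "roll": 0, "hand": 255}, {"dp": [0, 0, 0], "roll": 0, "hand": 255}]'

```text
clock: 23.43
eef_pos: [510.8, -101.1, 59.3]
tool_rot: [2.513, 1.87, 0.011]
ft_force: [16.5, -4.0, 13.7]
gripper_width: -0.2
```

play_rows --increments '[{"dp": [0, -0.04, 0.02], "roll": 0, "hand": 255}, {"dp": [0, 0, 0], "roll": 0, "hand": 255}, {"dp": [0, 0, 0], "roll": 0, "hand": 255}]'

```text
clock: 23.68
eef_pos: [510.7, -101.1, 59.2]
tool_rot: [2.512, 1.87, 0.012]
ft_force: [16.8, -5.0, 14.7]
gripper_width: -0.1
```

```bash
python3 look.py pics/s15.png
```

```text
tcp [ 510.7 -101.1   59.2] st [ -13.7 -111.1] tool x [0.287 0.958 0.   ] y [ 0.958 -0.287  0.012] z [ 0.012 -0.003 -1.   ]
roll -0.0035 dp cm in current tool axes [-0.037  1.813 -3.553] after roll [-0.043  1.813 -3.553]
j [-0.266  0.408  1.758 -0.     0.963  0.025] F [16.75 -5.04 14.69] w -0.1 t 23.68
```

View pics/s15.png

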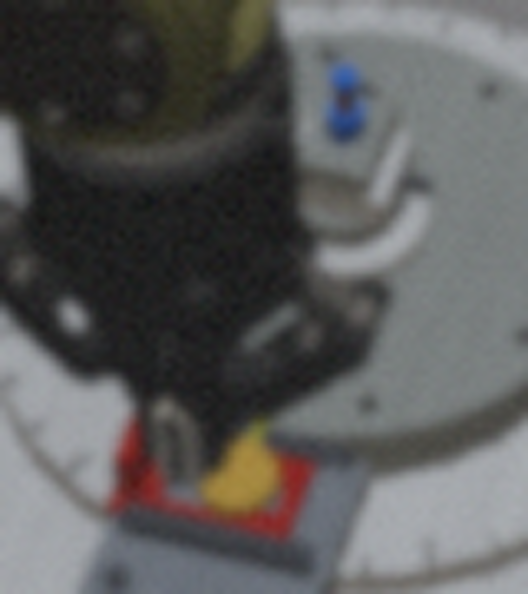

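play_rows --increments '[{"dp": [0, 0.1, -0.05], "roll": 0, "hand": 255}, {"dp": [0, 0.1, -0.05], "roll": 0, "hand": 255}, {"dp": [0, 0.1, -0.1], "roll": 0, "hand": 255}, {"dp": [0, 0.1, -0.2], "roll": 0, "hand": 255}, {"dp": [0, 0, -0.3], "roll": 0, "hand": 255}, {"dp": [0, 0, -0.6], "roll": 0, "hand": 255}, {"dp": [0, 0, -1], "roll": 0, "hand": 255}, {"dp": [0, 0, 0], "roll": 0, "hand": 255}]'

```text
clock: 24.4
eef_pos: [510.7, -101.1, 81.1]
tool_rot: [2.519, 1.875, 0.002]
ft_force: [0.2, -0.4, 0.6]
gripper_width: 0.2
```

play_rows --increments '[{"dp": [0, 0, -2], "roll": 0, "hand": 255}, {"dp": [0, 0, -3], "roll": 0, "hand": 255}, {"dp": [0, 0, -3], "roll": 0, "hand": 255}, {"dp": [0, 0, -3], "roll": 0, "hand": 255}, {"dp": [0, 0, -2], "roll": 0, "hand": 255}, {"dp": [0, 0, 0], "roll": 0, "hand": 255}]'

```text
clock: 24.9
eef_pos: [511.4, -101.2, 213.8]
tool_rot: [2.516, 1.873, 0.007]
ft_force: [0.2, 0.5, 1.4]
gripper_width: 0.4
```

```bash
python3 look.py pics/s16.png; python3 - <<'E'
from h import *;from rig import cams
ds=[cams.snapshot("top") for _ in range(3)];yfine(ds,ds[0])
x,y,w,h=225,175,180,175
cv2.imwrite("pics/t16.png",cv2.resize(ds[0]["image"][y:y+h,x:x+w,::-1],None,fx=3.4,fy=3.4,interpolation=cv2.INTER_CUBIC))
E
```

```text
tcp [ 511.4 -101.2  213.8] st [ -13. -111.] tool x [0.287 0.958 0.   ] y [ 0.958 -0.287  0.007] z [ 0.007 -0.002 -1.   ]
roll -0.0033 dp cm in current tool axes [-0.048  1.613 11.888] after roll [-0.053  1.613 11.888]
j [-0.266  0.228  1.601 -0.     1.305  0.025] F [0.19 0.54 1.4 ] w 0.4 t 24.9
table rows 6 mean x -0.4 y -63.6 angle -0.0064
```

View pics/s16.png

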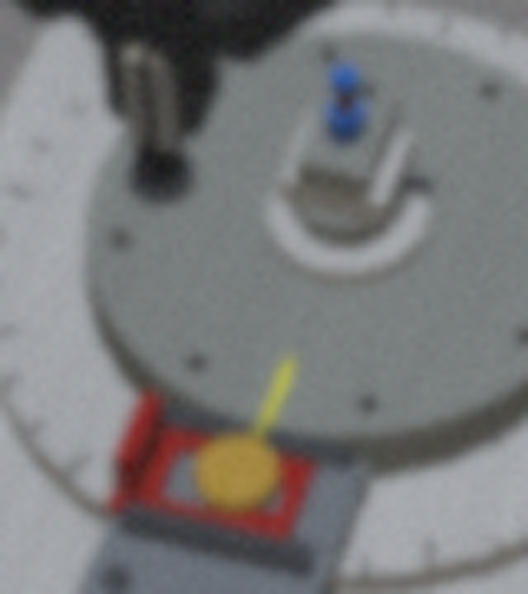

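View pics/t16.png

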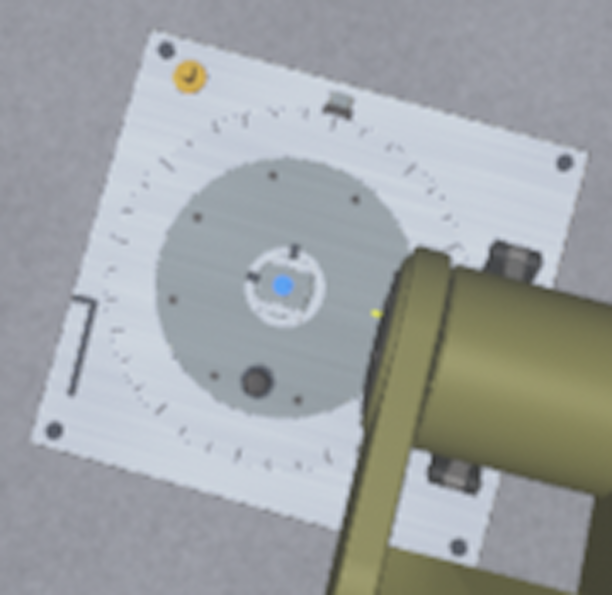

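play_rows --increments '[{"dp": [0, -2, 0], "roll": 0, "hand": 255}, {"dp": [0, -2.5, 0], "roll": 0, "hand": 255}, {"dp": [0, -2.5, 0], "roll": 0, "hand": 255}, {"dp": [0, -2.5, 0], "roll": 0, "hand": 255}, {"dp": [0, -2.5, 0], "roll": 0, "hand": 255}, {"dp": [0, 0, 0], "roll": 0, "hand": 255}, {"dp": [0, 0, 0], "roll": 0, "hand": 255}]'

```text
clock: 25.68
eef_pos: [394.4, -66.3, 208.8]
tool_rot: [-2.52, -1.876, 0.001]
ft_force: [-0.0, 0.0, 0.2]
gripper_width: 0.0
```

```bash
python3 - <<'E'
from h import *;from rig import ctrl,cams
s=ctrl.observe();print(s["eef_pos"],s["ft_force"],s["clock"],abs(s["qvel"]).max())
ds=[cams.snapshot("top") for _ in range(3)];d=ds[0];yfine(ds,d);e=cams.snapshot("side")
p0=pickle.load(open("top0.pkl","rb"));e0=pickle.load(open("side0.pkl","rb"))
for n,a in(("top0",p0),("top",d),("side0",e0),("side",e)):
    m=mask(a["image"],"red");b=[k for k in blobs(m,40) if 255<k[0][0]<380 and 250<k[0][1]<310];print(n,b, [k for k in blobs(mask(a["image"],"brass"),30) if 255<k[0][0]<380 and 180<k[0][1]<310])
    # red extreme along stage x at z~72 along -20 line
    y,x=np.nonzero(m);k=(x>255)&(x<380)&(y>250)&(y<310)
    q=np.array([st(onz(a,u,v,72)) for u,v in zip(x[k],y[k])]);print("stage x range",q[:,0].min(),q[:,0].max())
c=[cv2.resize(i,None,fx=6,fy=6,interpolation=cv2.INTER_CUBIC) for i in(d["image"][235:305,325:390,::-1],e["image"][255:325,245:310,::-1])]
cv2.imwrite("pics/f17.png",np.hstack(c))
E
```

```text
[394.41237707 -66.27030919 208.75598565] [-0.01313839  0.01579624  0.20621111] 25.6833 0.041919135708471306
table rows 23 mean x -0.58 y -73.2 angle -0.0079
bracket rows 8 mean x -0.47 y -93.5 angle -0.0051
top0 [([357.0, 270.9], [349, 258, 19, 27, 163])] [([280.4, 197.2], [276, 193, 9, 9, 58]), ([357.7, 273.1], [352, 268, 12, 11, 107])]
stage x range -22.9 30.9
top [([358.5, 266.5], [352, 263, 14, 10, 50]), ([354.0, 283.9], [346, 274, 17, 17, 104])] [([280.4, 197.2], [276, 193, 9, 9, 58]), ([357.4, 272.7], [352, 267, 12, 12, 102])]
stage x range -35.7 18.9
side0 [([277.2, 293.4], [264, 281, 29, 22, 190])] [([357.3, 247.2], [354, 245, 8, 5, 32]), ([274.8, 285.7], [269, 281, 13, 10, 96])]
stage x range -28.3 30.7
side [([262.4, 288.6], [258, 280, 13, 17, 108]), ([280.9, 295.9], [271, 289, 16, 12, 59])] [([357.1, 246.9], [354, 244, 8, 6, 34]), ([275.4, 291.1], [270, 286, 12, 12, 112])]
stage x range -39.2 18.7
```

View pics/f17.png

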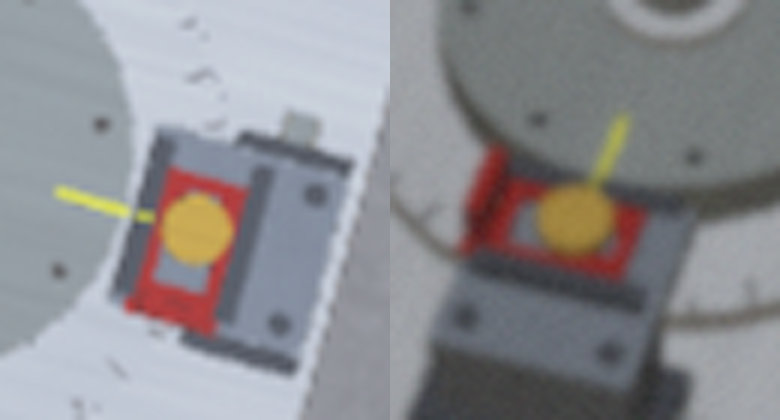

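The keeper has shifted 12.0 mm in both views, the cap sits about 18 mm down and the lines meet. The arm is clear of everything, so I'm handing in.

```bash
python3 -c "
from rig import ctrl
print(ctrl.hand_in())"
```

```text
the job is handed in; nothing more can be done
None
```

The stage is parked: I turned the table to index by its handle, pressed the plunger home, slid the keeper across to trap it, and handed in at about 26 s. No verdict came back.

**Last checks, before handing in:**
- **Table:** the two yellow lines agree to about 0.003 rad in the top view.
- **Plunger:** the cap sits about 18 mm below where it started in the side view, and it stayed down after I let go.
- **Keeper:** it moved 12.0 mm in both views, and the push ended on its stop.
- **Forces:** wrist readings at the end of each move peaked near 20 N pressing down and near 23 N (combined) sliding the keeper. Force was not read between those points.
- **Surroundings:** the arm was clear, reading about 0 N. I never moved near the tower. The spare mount was measured again and had not moved, the hex key looked unmoved in the picture, and the other loose items were not re-checked.

**Things that disagreed:**
- **Fingertip height:** the real fingertips were about 20 mm higher than the reported TCP. Contact with the cap came at TCP z of about 79.5 mm, where the picture had suggested 98 mm. I worked by feel, and the hard stop came 20 mm further down as expected.
- **Handle grip:** the gripper read about 11 mm on the 16 mm post, probably because of that same height offset. The table still followed the gripper.

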